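# Sort the quadrant models into their work trays

### The job

Put each of the four straight quadrant models into the empty work tray of the same colour as its base, upright and lying flat on the tray's floor. The stone chips easily, so set each one down instead of dropping it. Leave the two horseshoe-shaped whole-jaw models where they are.

Things in the scene. Friction and masses are not known exactly. Their poses are not given: they have to be found in the camera images.
- quad_red: Loose quadrant model with a red base: a straight bar of cream stone with one row of five teeth (one tan), on a flat red plate. Plate 70 x 46 x 10 mm; bar 56 x 24 mm, centred on it, upright sides 10 to 30 mm above the underside; teeth to 38 mm. 0.11 kg. Origin: centre of the underside; x along the row of teeth, y across, z up. Stands upright at any yaw.
- quad_blue: Loose quadrant model with a blue base: a straight bar of cream stone with one row of five teeth (one tan), on a flat blue plate. Plate 70 x 46 x 10 mm; bar 56 x 24 mm, centred on it, upright sides 10 to 30 mm above the underside; teeth to 38 mm. 0.11 kg. Origin: centre of the underside; x along the row of teeth, y across, z up. Stands upright at any yaw.
- quad_green: Loose quadrant model with a green base: a straight bar of cream stone with one row of five teeth (one tan), on a flat green plate. Plate 70 x 46 x 10 mm; bar 56 x 24 mm, centred on it, upright sides 10 to 30 mm above the underside; teeth to 38 mm. 0.11 kg. Origin: centre of the underside; x along the row of teeth, y across, z up. Stands upright at any yaw.
- quad_yellow: Loose quadrant model with a yellow base: a straight bar of cream stone with one row of five teeth (one tan), on a flat yellow plate. Plate 70 x 46 x 10 mm; bar 56 x 24 mm, centred on it, upright sides 10 to 30 mm above the underside; teeth to 38 mm. 0.11 kg. Origin: centre of the underside; x along the row of teeth, y across, z up. Stands upright at any yaw.
- tray_red: Shallow open red plastic work tray, fixed to the table, at any yaw, empty at the start. Outside 100 x 76 x 18 mm, walls and floor 4 mm thick, inside 92 x 68 mm: a quadrant model lies flat in it only lengthwise (either way round), with 11 mm to spare on every side. Origin: centre of the underside; x along its 100 mm length, y across, z up.
- tray_blue: Shallow open blue plastic work tray, fixed to the table, at any yaw, empty at the start. Outside 100 x 76 x 18 mm, walls and floor 4 mm thick, inside 92 x 68 mm: a quadrant model lies flat in it only lengthwise (either way round), with 11 mm to spare on every side. Origin: centre of the underside; x along its 100 mm length, y across, z up.
- tray_green: Shallow open green plastic work tray, fixed to the table, at any yaw, empty at the start. Outside 100 x 76 x 18 mm, walls and floor 4 mm thick, inside 92 x 68 mm: a quadrant model lies flat in it only lengthwise (either way round), with 11 mm to spare on every side. Origin: centre of the underside; x along its 100 mm length, y across, z up.
- tray_yellow: Shallow open yellow plastic work tray, fixed to the table, at any yaw, empty at the start. Outside 100 x 76 x 18 mm, walls and floor 4 mm thick, inside 92 x 68 mm: a quadrant model lies flat in it only lengthwise (either way round), with 11 mm to spare on every side. Origin: centre of the underside; x along its 100 mm length, y across, z up.
- jaw_blue: Loose whole-jaw model with a blue base: a horseshoe arch of cream stone teeth on a nearly square blue base plate 62 x 60 x 10 mm, 36 mm high in all, about 0.14 kg. Not to be moved. Origin: centre of the underside; x towards the front teeth, z up.
- jaw_red: Loose whole-jaw model with a red base: a horseshoe arch of cream stone teeth on a nearly square red base plate 62 x 60 x 10 mm, 36 mm high in all, about 0.14 kg. Not to be moved. Origin: centre of the underside; x towards the front teeth, z up.
There are look-alikes about, which are no part of the job. What is shaped like the quad_yellow but orange or turquoise is not meant.

How it is judged:
By the outcome, as a careful person would: the job done as asked, in the order asked, and still so for the second after the job is handed in, with the robot touching nothing.
It also fails if it takes over 96 s, if anything falls off the work surface, if the arm or the gripper's body presses on something with over 40 N, if the wrist force passes 120 N, or if a joint passes its speed limit or range.

### The arm

A 6-joint arm with a two-finger parallel gripper is mounted at the origin on the work surface. World frame = base frame: x ahead of the robot, y to its left, z up, the work surface at z = 0. Lengths are in m, angles in rad, forces in N, time in s.
With the tool pointing down it reaches from about 0.375 to 0.975 m from the base axis. Payload 3.8 kg.
Tool frame: the origin (TCP) lies midway between the tips of the shut fingers; the grasp point (between the pads) lies 19 mm behind it; z points along the fingers, y is the line along which they close (so a half turn about z gives the same grasp; the last joint's range is limited). The gripper opens to 85 mm and grips with 20 to 120 N. Pads are 22 mm wide; open, the fingers measure 114 mm over their backs; the gripper's body (76 mm by 85 mm) begins 54 mm behind the grasp point. The pads swing forward as they close: fully open they stand 13 mm farther back than shut.
Start: joints at [-1.387, 0.264, 1.604, -0, 1.274, -0.037], TCP at [0.148, -0.659, 0.197] pointing down, gripper open.
Joint ranges: [-2.63, 2.63], [-0.94, 2.18], [0.31, 2.57], [-1.31, 4.45], [0, 2.66], [-2.55, 2.55]. Speed limits (rad/s): [2.57, 2.57, 3.14, 3.14, 3.14, 3.14].

### API

Orientations are given as a unit quaternion [w, x, y, z].
In Python, from cell import monitor, cams, hand_in gives the robot as it stands.
- The arm moves only by the tool drive_tool, never from a script. Its argument "motion" is a list of rows, each a list of 3 entries, a list of its own where there are three numbers: the shift along the tool's x, y, z in m, then the turn, a rotation vector about the tool's x, y, z in rad, then the finger opening in m, from 0 to 0.0854. A call has exactly 8 rows; each row shifts and turns the commanded pose from where the row before left it, along the tool's axes as they then stand; what a row does not reach is not made up. A row lasts 1/12 s, in which the tool goes at most 41.7 mm and 7.16 degrees, less where a joint would pass 70% of its speed; a pose out of reach is approached as far as the arm can. A call is refused whole if a number of a shift passes 0.0417 or a number of a turn 0.125, either way. A call with a gripper value outside its range is refused whole. The fingers move at their own pace and stop on an object; "grip_force" is the grip in N (left out, the last holds). Time passes only in rows, so rows that do not move let the fingers close, or fill a call up. It gives the time, the measured TCP pose, the force, the opening and the grip force at its end, in the units of the state.
- monitor.sense(): the state, without advancing time (a new reading comes with each control period).
- cams.get_image(name): name is "scene" or "top" or "wrist"; returns a dict with "img" (480x640x3 uint8, red, green, blue), "camera_matrix" (3x3 intrinsics, pixels), "R" (3x3) and "t" (3): a world point X has camera coordinates R X + t; the wrist camera has in their place "hand_eye" (4x4, takes a point from camera to tool coordinates, whose origin is the TCP and whose axes are the flange's). Camera axes: x right, y down, z forward; pixel columns grow to the right and rows downward; lengths in m; the calibration is good to about 2 mm. The wrist camera is an equidistant fisheye: a pixel r from the principal point sees the ray r / f radians off the axis. A picture is of the moment at which its call begins: read the wrist's pose just before it. There is no depth.
- hand_in(): hands the job in; it is judged then, once.
The state is a dict: "time": time; "joint_positions": joint angles; "joint_velocities": joint speeds; "joint_torque": joint torques, N m; "tcp_pos": TCP position; "tcp_rot": TCP orientation; "contact_force": force on the tool from outside, world axes, zero at the start; "wrist_torque": the same for the moment, N m; "width": finger opening in m; "grasp_force": force on a finger pad.
Only numpy, scipy, OpenCV 4.12 (cv2) and the standard library are available. Lean on these libraries where they do the work, as an engineer would, in place of code of your own. Each camera call takes 0.05 s, during which the arm holds its last target. There are 200 camera calls.

## Working session

There is one attempt and no reset: what is moved stays moved. The work goes in short steps, Python scripts to look and compute and a tool call to move; the robot and the scene stay as the last step left them, time stands still between calls to the robot, and variables do not carry over. Pictures are saved under pics/ and viewed, at most 17 in all, crops included, and the job is handed in when it is done.

Besides the shell and the picture viewer there is one more tool, called after "Request:" by a JSON object that holds its "name" and its "arguments", one argument or row to a line. drive_tool: Moves the arm, as the interface text tells. Its arguments: {"type":"object","properties":{"motion":{"type":"array"},"grip_force":{"type":"number"}},"required":["motion"]}

```bash
mkdir -p pics; ls; python3 - <<'E'
from cell import monitor,cams
import cv2,numpy as np
s=monitor.sense()
for k,v in s.items(): print(k,np.round(v,4))
for n in ["scene","top"]:
    d=cams.get_image(n); cv2.imwrite(f"pics/{n}0.png",d["img"][:,:,::-1]); np.savez(f"{n}0.npz",**d)
    print(n,d["camera_matrix"].round(1).tolist(),np.round(d["R"],4).tolist(),np.round(d["t"],4), (-d["R"].T@d["t"]).round(3))
E
```

```text
pics
time 0.0
joint_positions [-1.3869  0.2648  1.6054 -0.      1.2736 -0.0369]
joint_velocities [-0.0002  0.0002  0.0007 -0.0011  0.0017 -0.    ]
joint_torque [ 2.00000e-04 -5.15110e+01 -3.67309e+01 -1.00000e-04  1.29000e-02
 -0.00000e+00]
tcp_pos [ 0.1477 -0.6578  0.1957]
tcp_rot [-1.100e-03  9.939e-01  1.102e-01 -1.000e-04]
contact_force [ 0.6163 -0.4092  0.3509]
wrist_torque [-0.0314 -0.0129  0.0008]
grasp_force 0.0
width 0.0854
scene [[437.3, 0.0, 320.8], [0.0, 437.3, 244.0], [0.0, 0.0, 1.0]] [[-0.7156, 0.6984, 0.0135], [0.514, 0.5395, -0.6668], [-0.473, -0.4702, -0.7451]] [ 0.3839 -0.179   1.1025] [0.888 0.347 0.697]
top [[551.2, 0.0, 325.9], [0.0, 551.2, 239.1], [0.0, 0.0, 1.0]] [[-0.0085, -1.0, -0.0049], [-0.9964, 0.0088, -0.0847], [0.0847, 0.0042, -0.9964]] [-0.0607  0.4535  1.2104] [ 0.349 -0.07   1.244]
```

View pics/top0.png

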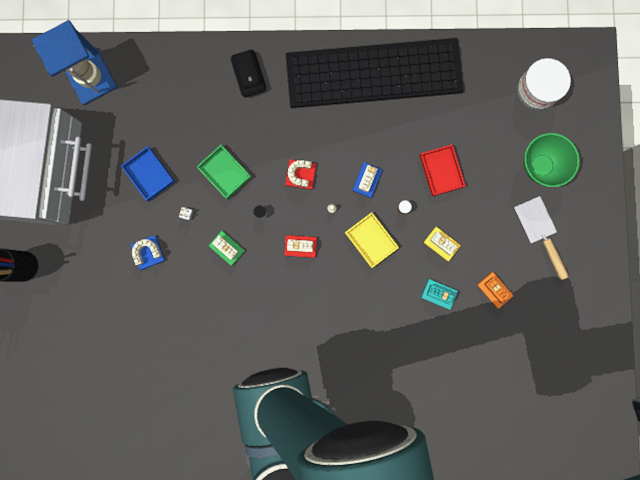

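View pics/scene0.png

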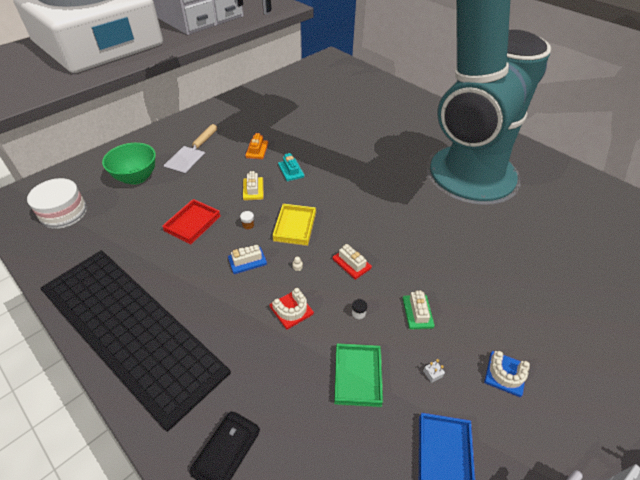

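The top view holds everything.

- **Quads:** red (301,246), blue (367,179), green (227,247), yellow (442,243).
- **Trays:** blue (148,173), green (224,171), yellow (372,240), red (443,170).
- **What could be mistaken:** the jaws (horseshoes) red (301,173) and blue (147,252), the turquoise bar (440,293), the orange bar (495,289), the green bowl (552,160) and the blue stand (65,50). None of these is wanted.

I choose each bar whose base is red, blue, green or yellow.

```bash
cat > h.py <<'E'
import numpy as np,cv2
HUE=dict(red=(174,6),blue=(105,118),green=(50,75),yellow=(22,33))
def mask(img,c):
    h=cv2.cvtColor(img,cv2.COLOR_RGB2HSV); a,b=HUE[c]; H=h[...,0]
    m=((H>=a)|(H<=b)) if a>b else ((H>=a)&(H<=b))
    return (m&(h[...,1]>130)&(h[...,2]>60)).astype(np.uint8)
def ray(d,uv):
    K,R,t=d["camera_matrix"],d["R"],d["t"]; uv=np.atleast_2d(uv).astype(float)
    r=np.c_[uv,np.ones(len(uv))]@np.linalg.inv(K).T@R
    return -R.T@t, r
def plane(d,uv,z):
    o,r=ray(d,uv); return (o+r*((z-o[2])/r[:,2])[:,None])[:,:2]
def proj(d,X):
    c=np.atleast_2d(X)@d["R"].T+d["t"]; p=c@d["camera_matrix"].T; return p[:,:2]/p[:,2:]
def blobs(img,c,amin=100):
    n,l,s,ce=cv2.connectedComponentsWithStats(cv2.morphologyEx(mask(img,c),cv2.MORPH_CLOSE,np.ones((3,3))))
    return [(s[i,4],ce[i],np.argwhere(l==i)[:,::-1]) for i in range(1,n) if s[i,4]>amin]
def tri(d1,p1,d2,p2):
    P=[d["camera_matrix"]@np.c_[d["R"],d["t"]] for d in(d1,d2)]
    X=cv2.triangulatePoints(P[0],P[1],np.float64(p1).reshape(2,1),np.float64(p2).reshape(2,1)); return (X[:3]/X[3]).ravel()
def rect(d,px,z):
    w=plane(d,cv2.convexHull(px.astype(np.int32)).reshape(-1,2),z).astype(np.float32)
    (c,(a,b),_)=r=cv2.minAreaRect(w*1000); bx=cv2.boxPoints(r)
    e=[bx[1]-bx[0],bx[2]-bx[1]]; e=max(e,key=np.linalg.norm)
    return np.array(c)/1000,max(a,b)+1.5,min(a,b)+1.5,np.degrees(np.arctan2(e[1],e[0]))%180,bx/1000
E
python3 - <<'E'
from h import *
T=dict(np.load("top0.npz"));S=dict(np.load("scene0.npz"))
Q=dict(red=(301,246),blue=(367,179),green=(227,247),yellow=(442,243))
Y=dict(red=(443,170),blue=(148,173),green=(224,171),yellow=(372,240))
for k,D,z in(("quad",Q,.01),("tray",Y,.018)):
  for c in D:
    bt=min(blobs(T["img"],c),key=lambda b:np.hypot(*(b[1]-D[c])))
    ctr,a,b,yaw,bx=rect(T,bt[2],z)
    p=proj(S,np.r_[ctr,z])[0]
    bs=min(blobs(S["img"],c),key=lambda b:np.hypot(*(b[1]-p)))
    hull=cv2.convexHull(bs[2].astype(np.int32)).reshape(-1,2)
    zs=[]
    for q in bx:
        X=np.r_[q,z]; ps=proj(S,X)[0]; i=np.argmin(np.linalg.norm(hull-ps,axis=1))
        zs.append(tri(T,proj(T,X)[0],S,hull[i])[2])
    print(k,c,bt[0],bt[1].round(),"xy",ctr.round(4),"size",round(a,1),round(b,1),"yaw",round(yaw,1),"r",np.hypot(*ctr).round(3),"corner z",np.round(zs,4))
im=T["img"][:,:,::-1]
cv2.imwrite("pics/crop.png",cv2.resize(im[130:320,110:530],None,fx=1.9,fy=1.9,interpolation=cv2.INTER_CUBIC))
E
```

```text
quad red 361 [301. 246.] xy [ 0.4389 -0.0067] size 72.4 48.4 yaw 85.8 r 0.439 corner z [-0.0132  0.0101  0.0078  0.0081]
quad blue 320 [366. 181.] xy [ 0.5881 -0.159 ] size 71.9 48.3 yaw 157.4 r 0.609 corner z [0.008  0.009  0.0084 0.0083]
quad green 288 [228. 248.] xy [0.4363 0.159 ] size 71.6 46.6 yaw 49.2 r 0.464 corner z [0.0065 0.0096 0.009  0.0106]
quad yellow 346 [440. 244.] xy [ 0.4416 -0.3246] size 72.4 49.4 yaw 51.4 r 0.548 corner z [0.0114 0.012  0.0075 0.0166]
tray red 1581 [442. 170.] xy [ 0.6081 -0.3279] size 103.3 81.8 yaw 15.8 r 0.691 corner z [0.0182 0.0172 0.019  0.0072]
tray blue 1571 [147. 173.] xy [0.6055 0.3378] size 106.7 79.1 yaw 36.5 r 0.693 corner z [0.0112 0.0113 0.0265 0.0442]
tray green 1482 [224. 172.] xy [0.6084 0.1648] size 103.8 76.3 yaw 42.5 r 0.63 corner z [0.0144 0.0137 0.0116 0.013 ]
tray yellow 1578 [371. 240.] xy [ 0.4509 -0.1662] size 102.4 79.6 yaw 36.4 r 0.481 corner z [0.0174 0.0171 0.0206 0.0138]
```

View pics/crop.png

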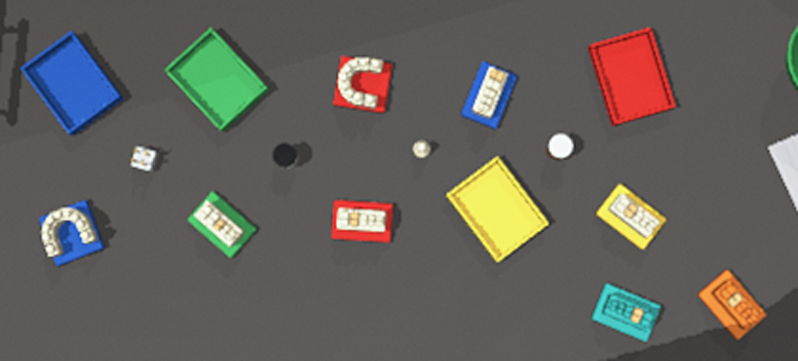

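The crop confirms the choice: straight cream bars on yellow (630,215), red (362,220), blue (490,93) and green (222,224) bases. Two-view heights are about 9 mm for the plates and about 17 mm for the tray rims, all standing on the table. The yellow quad goes first.

```bash
cat >> h.py <<'E'
from scipy.spatial.transform import Rotation as Ro
def pose():
    from cell import monitor
    s=monitor.sense(); q=s["tcp_rot"]; return np.array(s["tcp_pos"]),Ro.from_quat([q[1],q[2],q[3],q[0]]),s
def down(psi):
    a=np.radians(psi); c,s=np.cos(a),np.sin(a); return Ro.from_matrix([[c,s,0],[s,-c,0],[0,0,-1]])
def plan(x,y,z,psi,n):
    "print n rows (shift, turn) in tool axes from the measured pose to the target"
    p,R,s=pose(); T=down(psi); T2=down(psi+180)
    rv=min([(R.inv()*t).as_rotvec() for t in (T,T2)],key=np.linalg.norm); step=np.array([x,y,z])-p
    print("t %.2f from"%s["time"],p.round(4),"psi %.1f"%np.degrees(np.arctan2(*R.as_matrix()[[1,0],0])),"w %.4f F"%s["width"],np.round(s["contact_force"],1))
    goal=np.array([x,y,z]); d=np.round(rv/n,3); R0=R; cur=p.copy(); out=[]
    for i in range(n):
        sh=np.round(R0.inv().apply(p+step*(i+1)/n-cur),3); cur+=R0.apply(sh); out.append([sh.tolist(),d.tolist()]); R0=R0*Ro.from_rotvec(d)
    for o in out: print(o)
def look(name,c,z,psi0=None,near=None):
    "wrist picture: rectangle of the blob of colour c nearest to 'near', on plane z"
    from cell import cams
    p,R,s=pose(); d=cams.get_image("wrist"); cv2.imwrite(f"pics/{name}.png",d["img"][:,:,::-1])
    H=d["hand_eye"];K=d["camera_matrix"]; Rw=R.as_matrix()@H[:3,:3]; o=R.apply(H[:3,3])+p
    res=[]
    for a,ce,px in blobs(d["img"],c,300):
        hp=cv2.convexHull(px.astype(np.int32)).reshape(-1,2).astype(float)
        xy=(hp-K[:2,2])/[K[0,0],K[1,1]]; r=np.linalg.norm(xy,axis=1,keepdims=True)
        v=np.c_[xy/r*np.sin(r),np.cos(r)]@Rw.T; k=v[:,2]<-.15
        if not k.all(): print("skip",ce); continue
        w=(o+v*((z-o[2])/v[:,2])[:,None])[:,:2]
        q=cv2.minAreaRect((w*1000).astype(np.float32)); bx=cv2.boxPoints(q); e=max([bx[1]-bx[0],bx[2]-bx[1]],key=np.linalg.norm)
        ctr=np.array(q[0])/1000
        print(c,"px",ce.round(),"area",a,"xy",ctr.round(4),"size",np.round(q[1],1),"yaw %.1f"%(np.degrees(np.arctan2(e[1],e[0]))%180))
E
python3 -c "
from h import *
plan(.4416,-.3246,.16,51.4,16)"
```

```text
t 0.10 from [ 0.1477 -0.6579  0.1959] psi 12.6 w 0.0854 F [ 0.1  0.4 -0.4]
[[0.022, -0.016, 0.002], [-0.0, -0.0, -0.042]]
[[0.024, -0.016, 0.003], [-0.0, -0.0, -0.042]]
[[0.023, -0.014, 0.002], [-0.0, -0.0, -0.042]]
[[0.025, -0.013, 0.002], [-0.0, -0.0, -0.042]]
[[0.025, -0.013, 0.002], [-0.0, -0.0, -0.042]]
[[0.025, -0.011, 0.003], [-0.0, -0.0, -0.042]]
[[0.026, -0.01, 0.002], [-0.0, -0.0, -0.042]]
[[0.026, -0.009, 0.002], [-0.0, -0.0, -0.042]]
[[0.027, -0.008, 0.002], [-0.0, -0.0, -0.042]]
[[0.027, -0.007, 0.003], [-0.0, -0.0, -0.042]]
[[0.027, -0.006, 0.002], [-0.0, -0.0, -0.042]]
[[0.027, -0.004, 0.002], [-0.0, -0.0, -0.042]]
[[0.028, -0.004, 0.003], [-0.0, -0.0, -0.042]]
[[0.027, -0.002, 0.002], [-0.0, -0.0, -0.042]]
[[0.028, -0.001, 0.002], [-0.0, -0.0, -0.042]]
[[0.028, 0.0, 0.002], [-0.0, -0.0, -0.042]]
```

Request:
{"name": "drive_tool", "arguments": {
  "motion": [
    [[0.022,-0.016,0.002],[0,0,-0.042],0.06],
    [[0.024,-0.016,0.003],[0,0,-0.042],0.06],
    [[0.023,-0.014,0.002],[0,0,-0.042],0.06],
    [[0.025,-0.013,0.002],[0,0,-0.042],0.06],
    [[0.025,-0.013,0.002],[0,0,-0.042],0.06],
    [[0.025,-0.011,0.003],[0,0,-0.042],0.06],
    [[0.026,-0.01,0.002],[0,0,-0.042],0.06],
    [[0.026,-0.009,0.002],[0,0,-0.042],0.06]
  ],
  "grip_force": 30
}}

```text
time: 0.77
tcp_pos: [0.2953, -0.4906, 0.1783]
tcp_rot: [-0.001, 0.961, 0.276, -0.0]
contact_force: [0.1, 0.4, 0.2]
width: 0.0603
grasp_force: 0.0
```

Request:
{"name": "drive_tool", "arguments": {
  "motion": [
    [[0.027,-0.008,0.002],[0,0,-0.042],0.06],
    [[0.027,-0.007,0.003],[0,0,-0.042],0.06],
    [[0.027,-0.006,0.002],[0,0,-0.042],0.06],
    [[0.027,-0.004,0.002],[0,0,-0.042],0.06],
    [[0.028,-0.004,0.003],[0,0,-0.042],0.06],
    [[0.027,-0.002,0.002],[0,0,-0.042],0.06],
    [[0.028,-0.001,0.002],[0,0,-0.042],0.06],
    [[0.028,0,0.002],[0,0,-0.042],0.06]
  ]
}}

```text
time: 1.43
tcp_pos: [0.4421, -0.3239, 0.1605]
tcp_rot: [-0.0, 0.902, 0.433, -0.0]
contact_force: [0.9, -1.3, -0.4]
width: 0.0596
grasp_force: 0.0
```

```bash
python3 -c "
from h import *
look('w1','yellow',.01); look('w1b','yellow',.018)
look('w1c','red',.018)
plan(.4416,-.3246,.16,51.4,4)"
```

```text
yellow px [215.  58.] area 3672 xy [ 0.4536 -0.1651] size [105.   81.3] yaw 36.6
yellow px [335. 197.] area 1191 xy [ 0.4457 -0.3237] size [72.3 46.3] yaw 51.9
yellow px [216.  68.] area 3602 xy [ 0.4529 -0.17  ] size [100.2  79. ] yaw 36.5
yellow px [337. 210.] area 962 xy [ 0.4445 -0.3248] size [68.4 45.2] yaw 51.6
red px [472. 105.] area 8881 xy [ 0.6084 -0.3303] size [101.9  79.4] yaw 15.6
t 1.58 from [ 0.4423 -0.3236  0.1604] psi 51.3 w 0.0600 F [-0.1 -0.3 -0.1]
[[-0.0, 0.0, 0.0], [-0.0, -0.0, -0.0]]
[[-0.001, 0.0, 0.0], [-0.0, -0.0, -0.0]]
[[0.0, 0.0, 0.0], [-0.0, -0.0, -0.0]]
[[-0.0, 0.0, 0.0], [-0.0, -0.0, -0.0]]
```

View pics/w1.png

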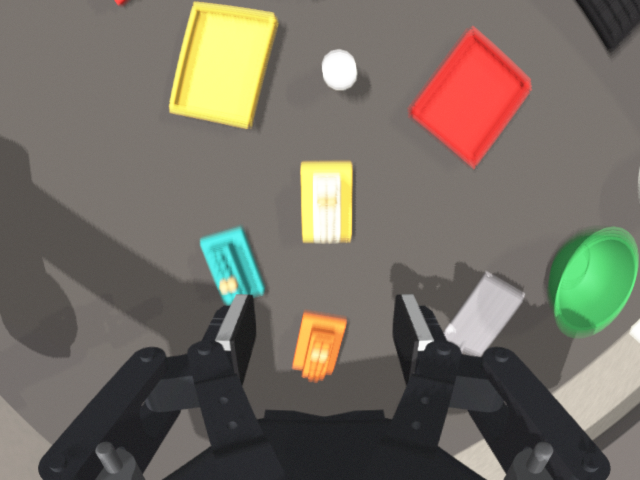

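The wrist view shows the yellow quad at (327,200), its tray at (223,65), the red tray at (470,97), and turquoise (232,265) and orange (320,345) clear of it. The first frame was still settling, so I look again now that it is static.

```bash
python3 -c "
from h import *
look('w2','yellow',.01); look('w2b','yellow',.018)
look('w2c','red',.018)
plan(.4416,-.3246,.013,51.4,8)"
```

```text
yellow px [216.  63.] area 3481 xy [ 0.452  -0.1678] size [102.8  80.8] yaw 36.6
yellow px [337. 207.] area 933 xy [ 0.4432 -0.3267] size [69.8 46.3] yaw 51.4
yellow px [215.  61.] area 3466 xy [ 0.4531 -0.1701] size [100.2  78.9] yaw 36.5
yellow px [338. 205.] area 951 xy [ 0.4445 -0.3251] size [68.8 45.3] yaw 51.3
red px [471. 100.] area 8889 xy [ 0.6086 -0.3301] size [102.1  79.3] yaw 15.7
t 1.73 from [ 0.4412 -0.3257  0.1609] psi 51.1 w 0.0602 F [-0.3 -0.8 -0.1]
[[0.0, -0.0, 0.018], [-0.0, 0.0, -0.001]]
[[0.0, -0.0, 0.019], [-0.0, 0.0, -0.001]]
[[0.0, -0.0, 0.018], [-0.0, 0.0, -0.001]]
[[0.001, -0.0, 0.019], [-0.0, 0.0, -0.001]]
[[-0.0, -0.0, 0.018], [-0.0, 0.0, -0.001]]
[[-0.0, -0.0, 0.019], [-0.0, 0.0, -0.001]]
[[0.0, -0.0, 0.018], [-0.0, 0.0, -0.001]]
[[0.0, -0.0, 0.019], [-0.0, 0.0, -0.001]]
```

Request:
{"name": "drive_tool", "arguments": {
  "motion": [
    [[0.001,0,0.018],[0,0,0],0.05],
    [[0,0,0.018],[0,0,0],0.05],
    [[0,0,0.018],[0,0,0],0.05],
    [[0,0,0.018],[0,0,0],0.05],
    [[0,0,0.018],[0,0,0],0.05],
    [[0,0,0.018],[0,0,0],0.05],
    [[0,0,0.018],[0,0,0],0.05],
    [[0,0,0.006],[0,0,0],0.05]
  ]
}}

```text
time: 2.4
tcp_pos: [0.4397, -0.3242, 0.0263]
tcp_rot: [-0.002, 0.902, 0.431, -0.001]
contact_force: [-0.9, 0.4, 0.0]
width: 0.0498
grasp_force: 0.0
```

Request:
{"name": "drive_tool", "arguments": {
  "motion": [
    [[0,0,0.005],[0,0,0],0.05],
    [[0,0,0.005],[0,0,0],0.05],
    [[0,0,0.004],[0,0,0],0.05],
    [[0,0,0],[0,0,0],0.05],
    [[0,0,0],[0,0,0],0.015],
    [[0,0,0],[0,0,0],0.015],
    [[0,0,0],[0,0,0],0.015],
    [[0,0,0],[0,0,0],0.015]
  ]
}}

```text
time: 3.07
tcp_pos: [0.4428, -0.3248, 0.0156]
tcp_rot: [0.0, 0.902, 0.432, 0.0]
contact_force: [-0.2, 0.2, 1.3]
width: 0.0154
grasp_force: 0.0
```

```bash
python3 -c "
from h import *
plan(.4515,-.1672,.085,36.5,8)
from cell import cams
cv2.imwrite('pics/w3.png',cams.get_image('wrist')['img'][:,:,::-1])"
```

```text
t 3.07 from [ 0.4428 -0.3248  0.0156] psi 51.2 w 0.0154 F [-0.2  0.2  1.3]
[[0.016, -0.011, -0.009], [0.0, -0.0, 0.032]]
[[0.016, -0.012, -0.008], [0.0, -0.0, 0.032]]
[[0.015, -0.013, -0.009], [0.0, -0.0, 0.032]]
[[0.015, -0.013, -0.009], [0.0, -0.0, 0.032]]
[[0.014, -0.013, -0.008], [0.0, -0.0, 0.032]]
[[0.014, -0.014, -0.009], [0.0, -0.0, 0.032]]
[[0.014, -0.015, -0.009], [0.0, -0.0, 0.032]]
[[0.013, -0.014, -0.008], [0.0, -0.0, 0.032]]
```

View pics/w3.png

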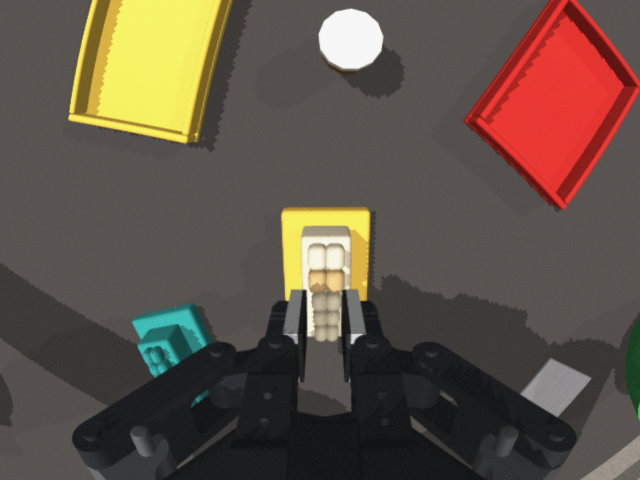

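Fingers shut to 15 mm with no force, so the bar is not between them. It sits ahead of them in the picture, at rows 228–340 and column 327, with the fingers at about row 330. I check where the TCP projects.

```bash
python3 -c "
from h import *
from cell import cams
p,R,s=pose(); d=cams.get_image('wrist'); H=d['hand_eye'];K=d['camera_matrix'];print(K.round(1).tolist(),H.round(4).tolist(),p.round(4))
print(np.round(s['joint_positions'],4))
def pw(X):
    c=(np.linalg.inv(H)@np.r_[R.inv().apply(np.array(X)-p),1])[:3]; th=np.arctan2(np.hypot(c[0],c[1]),c[2]); ph=np.arctan2(c[1],c[0]); return (K[:2,2]+K[0,0]*th*np.array([np.cos(ph),np.sin(ph)])).round()
print('tcp',pw(p),'+-y8mm',pw(p+R.apply([0,.008,0])),pw(p+R.apply([0,-.008,0])),'19 back',pw(p-R.apply([0,0,.019])))
u=down(51.4).as_matrix()
for a,b in((35,23),(35,-23),(-35,23),(-35,-23)): print(pw(np.array([.4432,-.326,.01])+u[:,0]*a/1000+u[:,1]*b/1000))
look('w4','yellow',.01); look('w4b','red',.018)
T=cams.get_image('top'); cv2.imwrite('pics/t4.png',cv2.resize(T['img'][130:330,300:540,::-1],None,fx=3,fy=3))
"
```

```text
[[371.6, 0.0, 323.9], [0.0, 371.6, 234.0], [0.0, 0.0, 1.0]] [[0.0006, -0.9481, -0.318, 0.0819], [1.0, 0.0003, 0.0009, 0.0003], [-0.0008, -0.318, 0.9481, -0.1771], [0.0, 0.0, 0.0, 1.0]] [ 0.4427 -0.3247  0.0155]
[-6.7820e-01  2.1070e-01  2.0355e+00 -0.0000e+00  8.9470e-01 -3.0000e-04]
tcp [323. 275.] +-y8mm [338. 275.] [308. 275.] 19 back [323. 291.]
[370. 209.]
[280. 209.]
[365. 326.]
[286. 326.]
yellow px [148.  65.] area 18294 xy [ 0.4408 -0.1749] size [76.5 85. ] yaw 126.7
yellow px [326. 242.] area 3986 xy [ 0.4489 -0.3192] size [53.  45.9] yaw 51.2
red px [557. 101.] area 20883 xy [ 0.6075 -0.329 ] size [104.   82.1] yaw 15.8
```

View pics/t4.png

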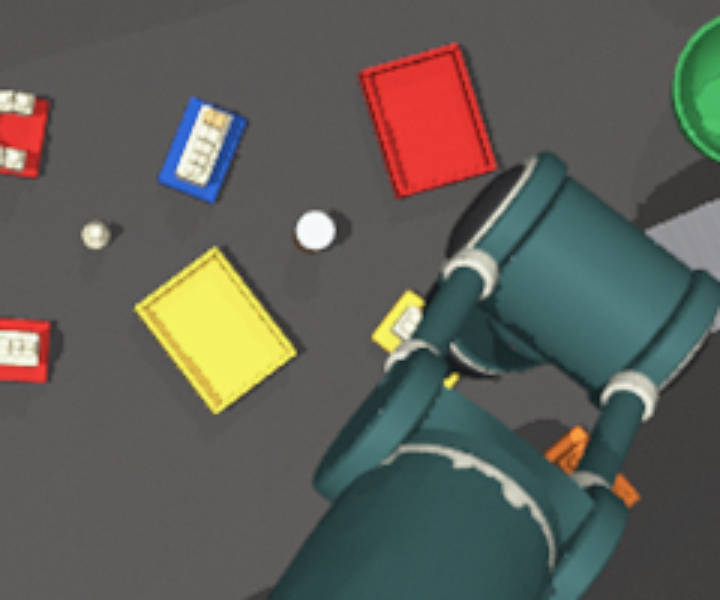

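```bash
python3 -c "
from h import *
im=cv2.imread('pics/w3.png'); cv2.imwrite('pics/w3c.png',cv2.resize(im[195:400,250:400],None,fx=3.9,fy=2.9,interpolation=cv2.INTER_CUBIC))
K=np.array([[371.6,0,323.9],[0,371.6,234]]);H=np.array([[0.0006,-0.9481,-0.318,0.0819],[1,0.0003,0.0009,0.0003],[-0.0008,-0.318,0.9481,-0.1771]])
for px in((305,291),(345,291)):
  a=(np.array(px)-K[:,2])/371.6;r=np.linalg.norm(a);v=H[:,:3]@np.r_[a/r*np.sin(r),np.cos(r)]
  for x in(.011,0,-.011): print(px,x,(H[:,3]+v*(x-H[0,3])/v[0]).round(4))
"
```

```text
(305, 291) 0.011 [ 0.011  -0.0074 -0.04  ]
(305, 291) 0 [ 0.     -0.0086 -0.0187]
(305, 291) -0.011 [-0.011  -0.0098  0.0026]
(345, 291) 0.011 [ 0.011   0.0092 -0.04  ]
(345, 291) 0 [ 0.      0.0106 -0.0187]
(345, 291) -0.011 [-0.011   0.0119  0.0026]
```

View pics/w3c.png

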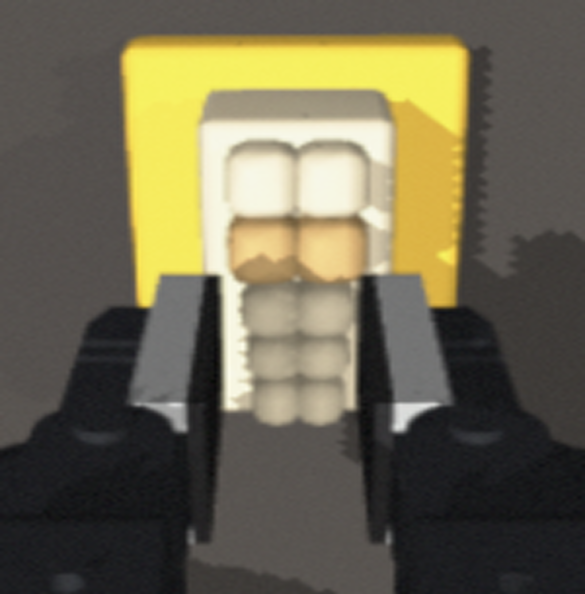

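```bash
python3 -c "
from h import *
from cell import cams
d=cams.get_image('scene'); c=proj(d,[[.4427,-.3247,.0155]])[0]; print(c)
im=d['img'][:,:,::-1]; x,y=int(c[0]),int(c[1]); print(x-60,y-60)
cv2.imwrite('pics/s5.png',cv2.resize(im[y-60:y+30,x-60:x+60],None,fx=6,fy=6,interpolation=cv2.INTER_CUBIC))
"
```

```text
[253.38821907 186.06633779]
193 126
```

View pics/s5.png

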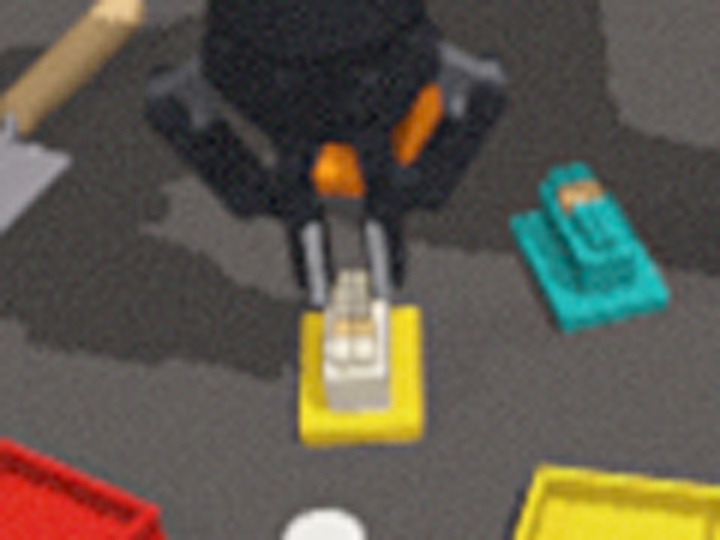

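```bash
python3 -c "
from h import *
S=dict(np.load('scene0.npz'))
p,R,s=pose()
K=np.array([[371.6,0,323.9],[0,371.6,234]]);H=np.array([[0.0006,-0.9481,-0.318,0.0819],[1,0.0003,0.0009,0.0003],[-0.0008,-0.318,0.9481,-0.1771]])
o2,r2=ray(S,(251,176.5)); r2=r2[0]
a=(np.array((325,291))-K[:,2])/371.6;r=np.linalg.norm(a);v=R.apply(H[:,:3]@np.r_[a/r*np.sin(r),np.cos(r)]);o=p+R.apply(H[:,3])
k=np.linalg.lstsq(np.c_[v,-r2],o2-o,rcond=None)[0]; A=o+v*k[0];B=o2+r2*k[1];print(A,B, 'tool',R.inv().apply(A-p).round(4),R.inv().apply(B-p).round(4))
"
```

```text
[ 0.44924485 -0.31744083  0.0527596 ] [ 0.45018326 -0.31797892  0.05267679] tool [ 0.0098  0.0009 -0.0376] [ 0.01    0.002  -0.0375]
```

Two views put the fingertips at tool (0.010, 0, −0.0375): the real tips stand about 37 mm behind the stated TCP, at height 53 mm, clear above the teeth. The grasp therefore needs about 40 mm more depth. I open and go down in careful stages.

Request:
{"name": "drive_tool", "arguments": {
  "motion": [
    [[0,0,0],[0,0,0],0.05],
    [[0,0,0],[0,0,0],0.05],
    [[0,0,0.004],[0,0,0],0.05],
    [[0,0,0.004],[0,0,0],0.05],
    [[0,0,0.004],[0,0,0],0.05],
    [[0,0,0.004],[0,0,0],0.05],
    [[0,0,0.004],[0,0,0],0.05],
    [[0,0,0],[0,0,0],0.05]
  ]
}}

```text
time: 4.03
tcp_pos: [0.4415, -0.3239, -0.0063]
tcp_rot: [-0.001, 0.902, 0.432, -0.0]
contact_force: [-0.1, -0.0, 0.5]
width: 0.0502
grasp_force: 0.0
```

Request:
{"name": "drive_tool", "arguments": {
  "motion": [
    [[0,0,0.003],[0,0,0],0.05],
    [[0,0,0.003],[0,0,0],0.05],
    [[0,0,0.003],[0,0,0],0.05],
    [[0,0,0.002],[0,0,0],0.05],
    [[0,0,0.002],[0,0,0],0.05],
    [[0,0,0.002],[0,0,0],0.05],
    [[0,0,0],[0,0,0],0.05],
    [[0,0,0],[0,0,0],0.05]
  ]
}}

```text
time: 4.7
tcp_pos: [0.4423, -0.3245, -0.0201]
tcp_rot: [-0.0, 0.902, 0.432, -0.0]
contact_force: [-0.9, -1.0, 0.1]
width: 0.05
grasp_force: 0.0
```

```bash
python3 -c "
from h import *
from cell import cams
print(pose()[0])
d=cams.get_image('scene'); im=d['img'][:,:,::-1]; x,y=253,186
cv2.imwrite('pics/s6.png',cv2.resize(im[y-60:y+30,x-60:x+60],None,fx=6,fy=6,interpolation=cv2.INTER_CUBIC))
"
```

```text
[ 0.44225703 -0.32447191 -0.02005248]
```

View pics/s6.png

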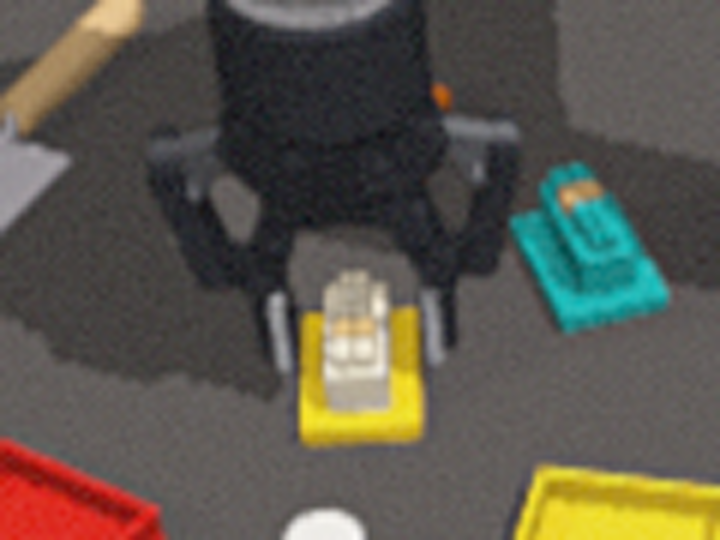

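The tips, now at crop row 370, straddle the bar evenly on either side. I go down 4 mm more and close.

Request:
{"name": "drive_tool", "arguments": {
  "motion": [
    [[0,0,0.002],[0,0,0],0.05],
    [[0,0,0.002],[0,0,0],0.05],
    [[0,0,0],[0,0,0],0.03],
    [[0,0,0],[0,0,0],0.015],
    [[0,0,0],[0,0,0],0.01],
    [[0,0,0],[0,0,0],0.01],
    [[0,0,0],[0,0,0],0.01],
    [[0,0,0],[0,0,0],0.01]
  ],
  "grip_force": 35
}}

```text
time: 5.42
tcp_pos: [0.4424, -0.3246, -0.0239]
tcp_rot: [0.0, 0.902, 0.432, 0.0]
contact_force: [-0.5, -0.4, -0.4]
width: 0.0234
grasp_force: 34.7
```

Gripped at 23.4 mm, as expected. Now I lift.

Request:
{"name": "drive_tool", "arguments": {
  "motion": [
    [[0,0,-0.003],[0,0,0],0.01],
    [[0,0,-0.006],[0,0,0],0.01],
    [[0,0,-0.01],[0,0,0],0.01],
    [[0,0,-0.012],[0,0,0],0.01],
    [[0,0,-0.012],[0,0,0],0.01],
    [[0,0,-0.012],[0,0,0],0.01],
    [[0,0,-0.008],[0,0,0],0.01],
    [[0,0,-0.005],[0,0,0],0.01]
  ]
}}

```text
time: 6.08
tcp_pos: [0.4435, -0.3254, 0.0465]
tcp_rot: [0.002, 0.902, 0.432, 0.001]
contact_force: [0.6, 0.2, -1.2]
width: 0.0233
grasp_force: 34.5
```

```bash
python3 -c "
from h import *
look('w7','yellow',.018)
plan(.452,-.1677,.045,36.5,8)"
```

```text
yellow px [169.  64.] area 15999 xy [ 0.4465 -0.1752] size [82.8 80.8] yaw 36.6
yellow px [324. 254.] area 4337 xy [ 0.4388 -0.3321] size [47.2 65.5] yaw 141.1
t 6.13 from [ 0.4437 -0.3256  0.0468] psi 51.2 w 0.0231 F [ 0.7  0.7 -0.2]
[[0.016, -0.012, 0.0], [0.0, -0.0, 0.032]]
[[0.016, -0.012, 0.0], [0.0, -0.0, 0.032]]
[[0.015, -0.012, 0.001], [0.0, -0.0, 0.032]]
[[0.015, -0.013, -0.0], [0.0, -0.0, 0.032]]
[[0.014, -0.014, -0.0], [0.0, -0.0, 0.032]]
[[0.014, -0.014, 0.0], [0.0, -0.0, 0.032]]
[[0.014, -0.014, 0.0], [0.0, -0.0, 0.032]]
[[0.013, -0.015, 0.0], [0.0, -0.0, 0.032]]
```

View pics/w7.png

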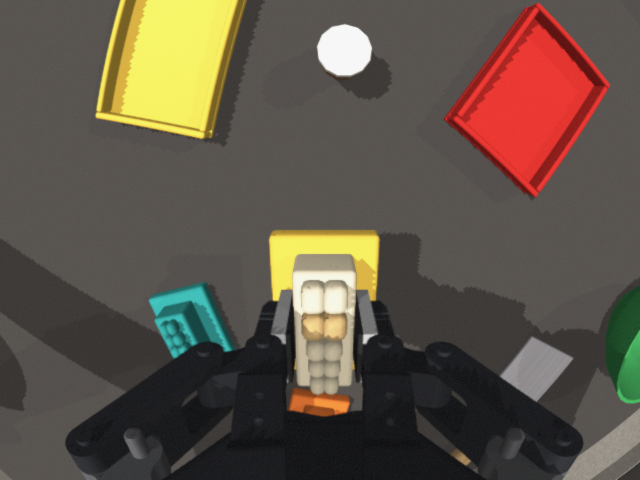

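The quad (325,300) is held level and the tray is in view. I carry it over.

Request:
{"name": "drive_tool", "arguments": {
  "motion": [
    [[0.016,-0.012,0],[0,0,0.032],0.01],
    [[0.016,-0.012,0],[0,0,0.032],0.01],
    [[0.015,-0.012,0.001],[0,0,0.032],0.01],
    [[0.015,-0.013,0],[0,0,0.032],0.01],
    [[0.014,-0.014,0],[0,0,0.032],0.01],
    [[0.014,-0.014,0],[0,0,0.032],0.01],
    [[0.014,-0.014,0],[0,0,0.032],0.01],
    [[0.013,-0.015,0],[0,0,0.032],0.01]
  ]
}}

```text
time: 6.8
tcp_pos: [0.4505, -0.1654, 0.0428]
tcp_rot: [-0.0, 0.95, 0.312, -0.0]
contact_force: [0.2, -0.2, -1.1]
width: 0.023
grasp_force: 34.5
```

```bash
python3 -c "
from h import *
look('w8x','blue',.018)
look('w8','yellow',.018)
plan(.452,-.1677,-.014,36.5,8)"
```

```text
blue px [443.  66.] area 3762 xy [ 0.5863 -0.1571] size [44.7 67.8] yaw 157.3
yellow px [337. 225.] area 13842 xy [ 0.4553 -0.166 ] size [97.6 76.1] yaw 36.4
t 6.90 from [ 0.4499 -0.164   0.0425] psi 36.6 w 0.0233 F [ 0.6  0.2 -1.4]
[[-0.0, 0.001, 0.007], [-0.0, 0.0, 0.0]]
[[-0.0, 0.0, 0.007], [-0.0, 0.0, 0.0]]
[[-0.0, 0.001, 0.007], [-0.0, 0.0, 0.0]]
[[-0.0, 0.0, 0.007], [-0.0, 0.0, 0.0]]
[[-0.0, 0.001, 0.007], [-0.0, 0.0, 0.0]]
[[-0.0, 0.0, 0.007], [-0.0, 0.0, 0.0]]
[[-0.0, 0.001, 0.007], [-0.0, 0.0, 0.0]]
[[-0.001, 0.0, 0.007], [-0.0, 0.0, 0.0]]
```

View pics/w8.png

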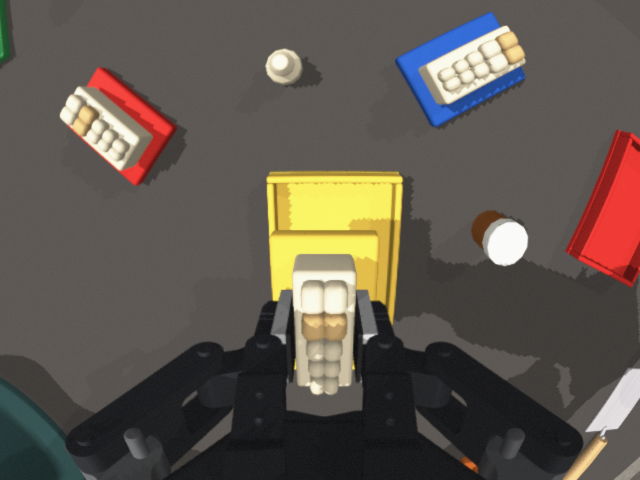

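The quad (325,300) is over the yellow tray, which is about 4 mm to tool +y. I lower in two stages.

Request:
{"name": "drive_tool", "arguments": {
  "motion": [
    [[0,0.002,0.004],[0,0,0],0.01],
    [[0,0.002,0.008],[0,0,0],0.01],
    [[-0.001,0,0.009],[0,0,0],0.01],
    [[0,0,0.009],[0,0,0],0.01],
    [[0,0,0.009],[0,0,0],0.01],
    [[0,0,0.008],[0,0,0],0.01],
    [[0,0,0.005],[0,0,0],0.01],
    [[0,0,0.004],[0,0,0],0.01]
  ]
}}

```text
time: 7.57
tcp_pos: [0.4517, -0.1702, -0.0142]
tcp_rot: [-0.001, 0.95, 0.313, -0.001]
contact_force: [0.7, 0.3, -1.0]
width: 0.023
grasp_force: 34.6
```

Request:
{"name": "drive_tool", "arguments": {
  "motion": [
    [[0,0,0.001],[0,0,0],0.01],
    [[0,0,0.001],[0,0,0],0.01],
    [[0,0,0.001],[0,0,0],0.01],
    [[0,0,0.001],[0,0,0],0.01],
    [[0,0,0.0005],[0,0,0],0.01],
    [[0,0,0],[0,0,0],0.01],
    [[0,0,0],[0,0,0],0.01],
    [[0,0,0],[0,0,0],0.01]
  ]
}}

```text
time: 8.23
tcp_pos: [0.4526, -0.1703, -0.0172]
tcp_rot: [0.0, 0.95, 0.313, 0.0]
contact_force: [0.6, 0.7, -0.9]
width: 0.023
grasp_force: 34.6
```

Request:
{"name": "drive_tool", "arguments": {
  "motion": [
    [[0,0,0.0005],[0,0,0],0.01],
    [[0,0,0.0005],[0,0,0],0.01],
    [[0,0,0.0005],[0,0,0],0.01],
    [[0,0,0.0005],[0,0,0],0.01],
    [[0,0,0.0005],[0,0,0],0.01],
    [[0,0,0],[0,0,0],0.01],
    [[0,0,0],[0,0,0],0.01],
    [[0,0,0],[0,0,0],0.01]
  ]
}}

```text
time: 8.9
tcp_pos: [0.4525, -0.1703, -0.0199]
tcp_rot: [0.0, 0.95, 0.313, 0.0]
contact_force: [0.5, -0.7, -0.7]
width: 0.0231
grasp_force: 34.7
```

Request:
{"name": "drive_tool", "arguments": {
  "motion": [
    [[0,0,0.0005],[0,0,0],0.01],
    [[0,0,0.0005],[0,0,0],0.01],
    [[0,0,0],[0,0,0],0.01],
    [[0,0,0],[0,0,0],0.01],
    [[0,0,0],[0,0,0],0.01],
    [[0,0,0],[0,0,0],0.01],
    [[0,0,0],[0,0,0],0.01],
    [[0,0,0],[0,0,0],0.01]
  ]
}}

```text
time: 9.57
tcp_pos: [0.4525, -0.1703, -0.0199]
tcp_rot: [-0.0, 0.95, 0.313, -0.0]
contact_force: [-3.6, 0.8, 8.8]
width: 0.0231
grasp_force: 35.9
```

Contact came at −0.020 with 9 N, as predicted. I release a little and rise.

Request:
{"name": "drive_tool", "arguments": {
  "motion": [
    [[0,0,-0.001],[0,0,0],0.034],
    [[0,0,0],[0,0,0],0.034],
    [[0,0,0],[0,0,0],0.034],
    [[0,0,-0.004],[0,0,0],0.034],
    [[0,0,-0.008],[0,0,0],0.034],
    [[0,0,-0.016],[0,0,0],0.034],
    [[0,0,-0.025],[0,0,0],0.05],
    [[0,0,-0.03],[0,0,0],0.05]
  ]
}}

```text
time: 10.23
tcp_pos: [0.4507, -0.1695, 0.0628]
tcp_rot: [-0.001, 0.95, 0.313, -0.001]
contact_force: [1.4, -0.4, -0.2]
width: 0.0495
grasp_force: 0.0
```

```bash
python3 -c "
from h import *
look('w9x','red',.01)
look('w9','red',.01)
look('w9','yellow',.018)
plan(.439,-.0067,.06,85.8,8)"
```

```text
red px [138. 114.] area 2717 xy [ 0.4395 -0.0073] size [74.1 49.2] yaw 85.9
red px [603. 203.] area 9068 xy [ 0.6142 -0.3376] size [106.5  99.9] yaw 15.7
red px [138. 119.] area 2574 xy [ 0.442  -0.0102] size [71.6 47.9] yaw 85.7
red px [592. 200.] area 9489 xy [ 0.6131 -0.3335] size [105.2  94.4] yaw 15.6
yellow px [313. 231.] area 13063 xy [ 0.4534 -0.1674] size [101.7  76. ] yaw 36.4
t 10.38 from [ 0.4554 -0.1716  0.0667] psi 36.5 w 0.0499 F [-0.4  0.5  0.5]
[[0.011, -0.018, 0.001], [0.001, -0.0, -0.108]]
[[0.012, -0.016, 0.001], [0.001, -0.0, -0.108]]
[[0.014, -0.016, 0.0], [0.001, -0.0, -0.108]]
[[0.016, -0.013, 0.001], [0.001, -0.0, -0.108]]
[[0.017, -0.012, 0.001], [0.001, -0.0, -0.108]]
[[0.018, -0.01, 0.001], [0.001, -0.0, -0.108]]
[[0.019, -0.007, 0.001], [0.001, -0.0, -0.108]]
[[0.02, -0.006, 0.001], [0.001, -0.0, -0.108]]
```

View pics/w9.png

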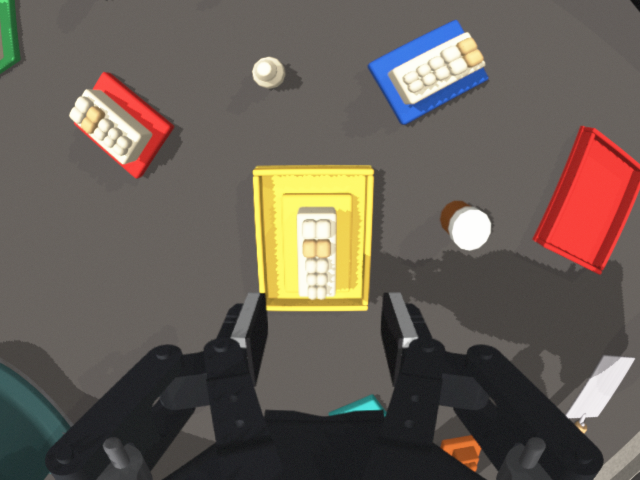

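The yellow quad lies flat and centred in its tray (317,245). Red is next.

Request:
{"name": "drive_tool", "arguments": {
  "motion": [
    [[0.011,-0.018,0.001],[0,0,-0.108],0.05],
    [[0.012,-0.016,0.001],[0,0,-0.108],0.05],
    [[0.014,-0.016,0],[0,0,-0.108],0.05],
    [[0.016,-0.013,0.001],[0,0,-0.108],0.05],
    [[0.017,-0.012,0.001],[0,0,-0.108],0.05],
    [[0.018,-0.01,0.001],[0,0,-0.108],0.05],
    [[0.019,-0.007,0.001],[0,0,-0.108],0.05],
    [[0.02,-0.006,0.001],[0,0,-0.108],0.05]
  ]
}}

```text
time: 11.05
tcp_pos: [0.4348, -0.0047, 0.0553]
tcp_rot: [-0.001, 0.73, 0.684, -0.001]
contact_force: [1.4, 1.3, 1.1]
width: 0.0499
grasp_force: 0.0
```

```bash
python3 -c "
from h import *
look('w10x','red',.01)
look('w10x','red',.01)
look('w10','red',.01)
plan(.44,-.008,-.024,85.8,16)"
```

```text
red px [533. 214.] area 1377 xy [ 0.6011 -0.0033] size [66.3 62.8] yaw 81.1
red px [330. 233.] area 3786 xy [ 0.4397 -0.0049] size [73.2 46.2] yaw 86.5
red px [561. 253.] area 689 xy [ 0.6063 -0.0227] size [32.7 40.9] yaw 101.5
red px [545. 238.] area 2337 xy [ 0.6017 -0.0092] size [62.8 64.2] yaw 170.5
red px [333. 241.] area 3719 xy [ 0.4401 -0.0073] size [70.9 46. ] yaw 85.4
red px [546. 234.] area 2346 xy [ 0.602  -0.0091] size [62.7 64.3] yaw 170.6
red px [332. 239.] area 3757 xy [ 0.4402 -0.0076] size [71.2 46. ] yaw 85.7
t 11.20 from [ 0.4347 -0.0048  0.0552] psi 86.1 w 0.0498 F [-0.5 -0.5  0.1]
[[-0.0, 0.0, 0.005], [-0.0, 0.0, 0.0]]
[[-0.0, 0.001, 0.005], [-0.0, 0.0, 0.0]]
[[-0.001, 0.0, 0.005], [-0.0, 0.0, 0.0]]
[[0.0, 0.0, 0.005], [-0.0, 0.0, 0.0]]
[[0.0, 0.001, 0.005], [-0.0, 0.0, 0.0]]
[[-0.0, 0.0, 0.005], [-0.0, 0.0, 0.0]]
[[-0.0, 0.0, 0.005], [-0.0, 0.0, 0.0]]
[[-0.0, 0.001, 0.005], [-0.0, 0.0, 0.0]]
[[-0.001, 0.0, 0.005], [-0.0, 0.0, 0.0]]
[[0.0, 0.001, 0.004], [-0.0, 0.0, 0.0]]
[[0.0, -0.0, 0.005], [-0.0, 0.0, 0.0]]
[[-0.0, 0.0, 0.005], [-0.0, 0.0, 0.0]]
[[-0.0, 0.001, 0.005], [-0.0, 0.0, 0.0]]
[[-0.0, -0.0, 0.005], [-0.0, 0.0, 0.0]]
[[-0.001, 0.0, 0.005], [-0.0, 0.0, 0.0]]
[[0.0, 0.001, 0.005], [-0.0, 0.0, 0.0]]
```

Request:
{"name": "drive_tool", "arguments": {
  "motion": [
    [[-0.001,0.002,0.006],[0,0,0],0.05],
    [[-0.001,0.002,0.009],[0,0,0],0.05],
    [[-0.001,0.001,0.01],[0,0,0],0.05],
    [[0,0,0.01],[0,0,0],0.05],
    [[0,0,0.01],[0,0,0],0.05],
    [[0,0,0.009],[0,0,0],0.05],
    [[0,0,0.007],[0,0,0],0.05],
    [[0,0,0.004],[0,0,0],0.05]
  ]
}}

```text
time: 11.87
tcp_pos: [0.4395, -0.0091, -0.0105]
tcp_rot: [-0.001, 0.732, 0.682, -0.001]
contact_force: [-0.7, 0.8, 0.2]
width: 0.0499
grasp_force: 0.0
```

Request:
{"name": "drive_tool", "arguments": {
  "motion": [
    [[0,0,0.004],[0,0,0],0.05],
    [[0,0,0.004],[0,0,0],0.05],
    [[0,0,0.003],[0,0,0],0.05],
    [[0,0,0.002],[0,0,0],0.05],
    [[0,0,0],[0,0,0],0.05],
    [[0,0,0],[0,0,0],0.05],
    [[0,0,0],[0,0,0],0.05],
    [[0,0,0],[0,0,0],0.05]
  ]
}}

```text
time: 12.53
tcp_pos: [0.441, -0.009, -0.0216]
tcp_rot: [0.0, 0.731, 0.682, 0.0]
contact_force: [0.4, -0.4, -0.3]
width: 0.0501
grasp_force: 0.0
```

Request:
{"name": "drive_tool", "arguments": {
  "motion": [
    [[0,-0.001,0.001],[0,0,0],0.05],
    [[0,0,0.001],[0,0,0],0.03],
    [[0,0,0],[0,0,0],0.01],
    [[0,0,0],[0,0,0],0.01],
    [[0,0,0],[0,0,0],0.01],
    [[0,0,0],[0,0,0],0.01],
    [[0,0,0],[0,0,0],0.01],
    [[0,0,0],[0,0,0],0.01]
  ]
}}

```text
time: 13.2
tcp_pos: [0.4396, -0.0089, -0.0239]
tcp_rot: [0.0, 0.731, 0.682, 0.0]
contact_force: [-0.3, 0.4, 0.3]
width: 0.0232
grasp_force: 35.3
```

Request:
{"name": "drive_tool", "arguments": {
  "motion": [
    [[0,0,-0.003],[0,0,0],0.01],
    [[0,0,-0.006],[0,0,0],0.01],
    [[0,0,-0.01],[0,0,0],0.01],
    [[0,0,-0.013],[0,0,0],0.01],
    [[0,0,-0.013],[0,0,0],0.01],
    [[0,0,-0.012],[0,0,0],0.01],
    [[0,0,-0.009],[0,0,0],0.01],
    [[0,0,-0.006],[0,0,0],0.01]
  ]
}}

```text
time: 13.87
tcp_pos: [0.4407, -0.009, 0.05]
tcp_rot: [0.001, 0.731, 0.682, 0.001]
contact_force: [-0.1, 0.6, -1.4]
width: 0.0232
grasp_force: 35.1
```

```bash
python3 -c "
from h import *
plan(.6085,-.330,.045,15.7,16)"
```

```text
t 13.87 from [ 0.4407 -0.009   0.05  ] psi 86.0 w 0.0232 F [-0.1  0.6 -1.4]
[[-0.019, 0.012, 0.0], [0.0, -0.0, 0.077]]
[[-0.019, 0.013, 0.001], [0.0, -0.0, 0.077]]
[[-0.017, 0.015, 0.0], [0.0, -0.0, 0.077]]
[[-0.016, 0.016, 0.0], [0.0, -0.0, 0.077]]
[[-0.015, 0.017, 0.001], [0.0, -0.0, 0.077]]
[[-0.013, 0.018, 0.0], [0.0, -0.0, 0.077]]
[[-0.012, 0.019, 0.0], [0.0, -0.0, 0.077]]
[[-0.01, 0.02, 0.001], [0.0, -0.0, 0.077]]
[[-0.009, 0.021, 0.0], [0.0, -0.0, 0.077]]
[[-0.008, 0.022, 0.0], [0.0, -0.0, 0.077]]
[[-0.005, 0.022, 0.001], [0.0, -0.0, 0.077]]
[[-0.004, 0.022, 0.0], [0.0, -0.0, 0.077]]
[[-0.002, 0.023, 0.0], [0.0, -0.0, 0.077]]
[[-0.001, 0.022, 0.001], [0.0, -0.0, 0.077]]
[[0.002, 0.023, 0.0], [0.0, -0.0, 0.077]]
[[0.003, 0.022, 0.001], [0.0, -0.0, 0.077]]
```

Request:
{"name": "drive_tool", "arguments": {
  "motion": [
    [[-0.019,0.012,0],[0,0,0.077],0.01],
    [[-0.019,0.013,0.001],[0,0,0.077],0.01],
    [[-0.017,0.015,0],[0,0,0.077],0.01],
    [[-0.016,0.016,0],[0,0,0.077],0.01],
    [[-0.015,0.017,0.001],[0,0,0.077],0.01],
    [[-0.013,0.018,0],[0,0,0.077],0.01],
    [[-0.012,0.019,0],[0,0,0.077],0.01],
    [[-0.01,0.02,0.001],[0,0,0.077],0.01]
  ]
}}

```text
time: 14.53
tcp_pos: [0.5236, -0.1698, 0.0452]
tcp_rot: [-0.0, 0.905, 0.426, -0.0]
contact_force: [1.4, 0.7, -0.7]
width: 0.0232
grasp_force: 35.1
```

Request:
{"name": "drive_tool", "arguments": {
  "motion": [
    [[-0.009,0.021,0],[0,0,0.077],0.01],
    [[-0.008,0.022,0],[0,0,0.077],0.01],
    [[-0.005,0.022,0.001],[0,0,0.077],0.01],
    [[-0.004,0.022,0],[0,0,0.077],0.01],
    [[-0.002,0.023,0],[0,0,0.077],0.01],
    [[-0.001,0.022,0.001],[0,0,0.077],0.01],
    [[0.002,0.023,0],[0,0,0.077],0.01],
    [[0.003,0.022,0.001],[0,0,0.077],0.01]
  ]
}}

```text
time: 15.2
tcp_pos: [0.6078, -0.3306, 0.042]
tcp_rot: [-0.0, 0.991, 0.132, -0.0]
contact_force: [-0.6, 0.0, -0.3]
width: 0.0229
grasp_force: 35.1
```

```bash
python3 -c "
from h import *
look('w11x','red',.018)
look('w11','red',.018)
look('w11','blue',.01)
plan(.6085,-.330,-.014,15.7,1)"
```

```text
red px [332. 221.] area 14997 xy [ 0.6159 -0.3323] size [95.4 80.2] yaw 14.4
red px [314. 222.] area 13909 xy [ 0.616  -0.3293] size [92.1 76. ] yaw 15.8
blue px [ 92. 207.] area 2377 xy [ 0.5912 -0.163 ] size [47.6 72.9] yaw 157.6
t 15.35 from [ 0.6078 -0.3309  0.0419] psi 15.3 w 0.0234 F [-0.8  0.6 -0.1]
[[0.001, -0.001, 0.056], [-0.0, 0.0, -0.006]]
```

View pics/w11.png

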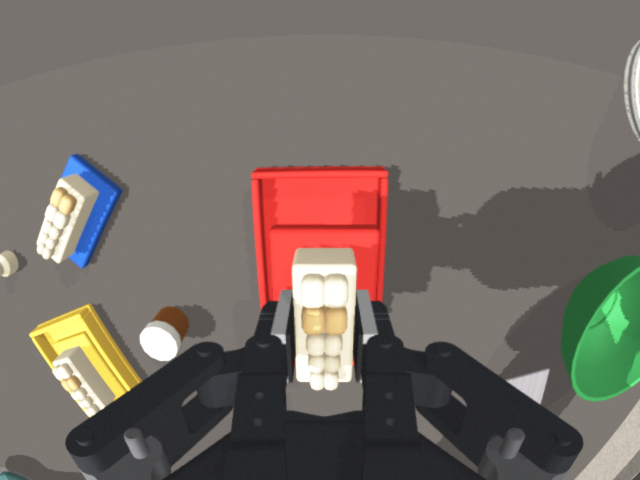

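The quad (325,315) is above the red tray, whose middle is at column 320. I shift about 2 mm to −y and lower.

Request:
{"name": "drive_tool", "arguments": {
  "motion": [
    [[0,-0.002,0.004],[0,0,-0.006],0.01],
    [[0,0,0.008],[0,0,0],0.01],
    [[0,0,0.009],[0,0,0],0.01],
    [[0,0,0.009],[0,0,0],0.01],
    [[0,0,0.009],[0,0,0],0.01],
    [[0,0,0.008],[0,0,0],0.01],
    [[0,0,0.006],[0,0,0],0.01],
    [[0,0,0.003],[0,0,0],0.01]
  ]
}}

```text
time: 16.02
tcp_pos: [0.6061, -0.3271, -0.0157]
tcp_rot: [-0.001, 0.991, 0.137, -0.001]
contact_force: [-0.4, 0.6, -1.1]
width: 0.0231
grasp_force: 35.1
```

Request:
{"name": "drive_tool", "arguments": {
  "motion": [
    [[0,0,0.001],[0,0,0],0.01],
    [[0,0,0.001],[0,0,0],0.01],
    [[0,0,0.001],[0,0,0],0.01],
    [[0,0,0.0005],[0,0,0],0.01],
    [[0,0,0.0005],[0,0,0],0.01],
    [[0,0,0],[0,0,0],0.01],
    [[0,0,0],[0,0,0],0.01],
    [[0,0,0],[0,0,0],0.01]
  ]
}}

```text
time: 16.68
tcp_pos: [0.6072, -0.3278, -0.0177]
tcp_rot: [0.0, 0.991, 0.137, 0.0]
contact_force: [-0.1, -0.1, -0.1]
width: 0.0234
grasp_force: 35.1
```

Request:
{"name": "drive_tool", "arguments": {
  "motion": [
    [[0,0,0.0005],[0,0,0],0.01],
    [[0,0,0.0005],[0,0,0],0.01],
    [[0,0,0.0005],[0,0,0],0.01],
    [[0,0,0.0005],[0,0,0],0.01],
    [[0,0,0],[0,0,0],0.01],
    [[0,0,0],[0,0,0],0.01],
    [[0,0,0],[0,0,0],0.01],
    [[0,0,0],[0,0,0],0.01]
  ]
}}

```text
time: 17.35
tcp_pos: [0.6071, -0.3277, -0.0198]
tcp_rot: [0.0, 0.991, 0.137, 0.0]
contact_force: [0.0, -0.5, 0.8]
width: 0.0234
grasp_force: 35.2
```

Request:
{"name": "drive_tool", "arguments": {
  "motion": [
    [[0,0,0.0005],[0,0,0],0.01],
    [[0,0,0],[0,0,0],0.01],
    [[0,0,0],[0,0,0],0.01],
    [[0,0,0],[0,0,0],0.01],
    [[0,0,0],[0,0,0],0.01],
    [[0,0,0],[0,0,0],0.01],
    [[0,0,0],[0,0,0],0.01],
    [[0,0,0],[0,0,0],0.01]
  ]
}}

```text
time: 18.02
tcp_pos: [0.6071, -0.3278, -0.0199]
tcp_rot: [0.0, 0.991, 0.137, 0.0]
contact_force: [-2.7, 1.6, 5.0]
width: 0.0234
grasp_force: 36.0
```

Contact at 5 N. I release and rise.

Request:
{"name": "drive_tool", "arguments": {
  "motion": [
    [[0,0,0],[0,0,0],0.034],
    [[0,0,0],[0,0,0],0.034],
    [[0,0,0],[0,0,0],0.034],
    [[0,0,-0.004],[0,0,0],0.034],
    [[0,0,-0.008],[0,0,0],0.034],
    [[0,0,-0.016],[0,0,0],0.034],
    [[0,0,-0.025],[0,0,0],0.05],
    [[0,0,-0.025],[0,0,0],0.05]
  ]
}}

```text
time: 18.68
tcp_pos: [0.6063, -0.3273, 0.0579]
tcp_rot: [-0.001, 0.991, 0.137, -0.001]
contact_force: [-0.4, 0.2, -0.0]
width: 0.0498
grasp_force: 0.0
```

```bash
python3 -c "
from h import *
plan(.588,-.159,.055,-22.6,8)"
```

```text
t 18.68 from [ 0.6063 -0.3273  0.0579] psi 15.7 w 0.0498 F [-0.4  0.2 -0. ]
[[0.004, -0.021, 0.0], [-0.0, 0.0, 0.084]]
[[0.001, -0.021, 0.001], [-0.0, 0.0, 0.084]]
[[0.0, -0.021, 0.0], [-0.0, 0.0, 0.084]]
[[-0.002, -0.021, 0.001], [-0.0, 0.0, 0.084]]
[[-0.003, -0.021, -0.0], [-0.0, 0.0, 0.084]]
[[-0.006, -0.021, 0.0], [-0.0, 0.0, 0.084]]
[[-0.006, -0.02, 0.001], [-0.0, 0.0, 0.084]]
[[-0.009, -0.019, 0.0], [-0.0, 0.0, 0.084]]
```

Request:
{"name": "drive_tool", "arguments": {
  "motion": [
    [[0.004,-0.021,0],[0,0,0.084],0.05],
    [[0.001,-0.021,0.001],[0,0,0.084],0.05],
    [[0,-0.021,0],[0,0,0.084],0.05],
    [[-0.002,-0.021,0.001],[0,0,0.084],0.05],
    [[-0.003,-0.021,0],[0,0,0.084],0.05],
    [[-0.006,-0.021,0],[0,0,0.084],0.05],
    [[-0.006,-0.02,0.001],[0,0,0.084],0.05],
    [[-0.009,-0.019,0],[0,0,0.084],0.05]
  ]
}}

```text
time: 19.35
tcp_pos: [0.5892, -0.1584, 0.0555]
tcp_rot: [0.0, 0.98, -0.199, 0.001]
contact_force: [0.9, -0.2, 0.3]
width: 0.05
grasp_force: 0.0
```

```bash
python3 -c "
from h import *
look('w12x','blue',.01)
look('w12','blue',.01)
look('w12','blue',.01)
plan(.588,-.159,-.024,-22.6,1)"
```

```text
blue px [324. 230.] area 3064 xy [ 0.5904 -0.159 ] size [46.7 69.6] yaw 157.0
blue px [332. 227.] area 3654 xy [ 0.5909 -0.1615] size [45.6 70.3] yaw 157.6
blue px [329. 228.] area 3571 xy [ 0.5911 -0.1618] size [45.5 69.8] yaw 157.6
t 19.50 from [ 0.589  -0.1581  0.0553] psi -22.6 w 0.0502 F [-0.6  0.2 -0.1]
[[-0.001, 0.001, 0.079], [-0.0, -0.001, 0.0]]
```

Request:
{"name": "drive_tool", "arguments": {
  "motion": [
    [[0.001,0.001,0.006],[0,0,0],0.05],
    [[0.001,0.001,0.009],[0,0,0],0.05],
    [[0,0,0.01],[0,0,0],0.05],
    [[0,0,0.01],[0,0,0],0.05],
    [[0,0,0.01],[0,0,0],0.05],
    [[0,0,0.009],[0,0,0],0.05],
    [[0,0,0.007],[0,0,0],0.05],
    [[0,0,0.004],[0,0,0],0.05]
  ]
}}

```text
time: 20.17
tcp_pos: [0.5888, -0.1617, -0.0124]
tcp_rot: [-0.0, 0.98, -0.197, -0.001]
contact_force: [-1.1, 0.1, -0.3]
width: 0.0503
grasp_force: 0.0
```

Request:
{"name": "drive_tool", "arguments": {
  "motion": [
    [[0,0,0.004],[0,0,0],0.05],
    [[0,0,0.003],[0,0,0],0.05],
    [[0,0,0.003],[0,0,0],0.05],
    [[0,0,0.002],[0,0,0],0.05],
    [[0,0,0.001],[0,0,0],0.05],
    [[0,0,0],[0,0,0],0.05],
    [[0,0,0],[0,0,0],0.05],
    [[0,0,0],[0,0,0],0.05]
  ]
}}

```text
time: 20.83
tcp_pos: [0.5902, -0.162, -0.0231]
tcp_rot: [0.0, 0.98, -0.197, 0.0]
contact_force: [0.4, 0.6, 0.0]
width: 0.0499
grasp_force: 0.0
```

Request:
{"name": "drive_tool", "arguments": {
  "motion": [
    [[0,0,0.001],[0,0,0],0.03],
    [[0,0,0],[0,0,0],0.01],
    [[0,0,0],[0,0,0],0.01],
    [[0,0,0],[0,0,0],0.01],
    [[0,0,0],[0,0,0],0.01],
    [[0,0,0],[0,0,0],0.01],
    [[0,0,0],[0,0,0],0.01],
    [[0,0,0],[0,0,0],0.01]
  ]
}}

```text
time: 21.5
tcp_pos: [0.5904, -0.162, -0.024]
tcp_rot: [0.0, 0.98, -0.197, 0.0]
contact_force: [1.1, 0.4, 4.3]
width: 0.0233
grasp_force: 35.5
```

Request:
{"name": "drive_tool", "arguments": {
  "motion": [
    [[0,0,-0.003],[0,0,0],0.01],
    [[0,0,-0.006],[0,0,0],0.01],
    [[0,0,-0.01],[0,0,0],0.01],
    [[0,0,-0.013],[0,0,0],0.01],
    [[0,0,-0.013],[0,0,0],0.01],
    [[0,0,-0.012],[0,0,0],0.01],
    [[0,0,-0.009],[0,0,0],0.01],
    [[0,0,-0.006],[0,0,0],0.01]
  ]
}}

```text
time: 22.17
tcp_pos: [0.5913, -0.1623, 0.0502]
tcp_rot: [0.0, 0.98, -0.197, 0.002]
contact_force: [0.8, -0.3, -1.7]
width: 0.0233
grasp_force: 34.9
```

```bash
python3 -c "
from h import *
plan(.606,.336,.045,36.5,24)"
```

```text
t 22.17 from [ 0.5913 -0.1623  0.0502] psi -22.8 w 0.0233 F [ 0.8 -0.3 -1.7]
[[-0.007, -0.019, 0.0], [0.0, -0.0, -0.043]]
[[-0.007, -0.02, 0.0], [0.0, -0.0, -0.043]]
[[-0.006, -0.02, 0.001], [0.0, -0.0, -0.043]]
[[-0.005, -0.02, -0.0], [0.0, -0.0, -0.043]]
[[-0.004, -0.021, -0.0], [0.0, -0.0, -0.043]]
[[-0.003, -0.02, 0.0], [0.0, -0.0, -0.043]]
[[-0.002, -0.021, 0.0], [0.0, -0.0, -0.043]]
[[-0.002, -0.021, 0.001], [0.0, -0.0, -0.043]]
[[-0.0, -0.02, -0.0], [0.0, -0.0, -0.043]]
[[0.0, -0.021, -0.0], [0.0, -0.0, -0.043]]
[[0.002, -0.021, 0.0], [0.0, -0.0, -0.043]]
[[0.002, -0.02, 0.0], [0.0, -0.0, -0.043]]
[[0.003, -0.021, 0.001], [0.0, -0.0, -0.043]]
[[0.004, -0.02, -0.0], [0.0, -0.0, -0.043]]
[[0.005, -0.021, -0.0], [0.0, -0.0, -0.043]]
[[0.005, -0.02, 0.0], [0.0, -0.0, -0.043]]
[[0.007, -0.019, 0.0], [0.0, -0.0, -0.043]]
[[0.007, -0.02, 0.001], [0.0, -0.0, -0.043]]
[[0.008, -0.019, -0.0], [0.0, -0.0, -0.043]]
[[0.009, -0.018, -0.0], [0.0, -0.0, -0.043]]
[[0.01, -0.019, 0.0], [0.0, -0.0, -0.043]]
[[0.011, -0.018, 0.0], [0.0, -0.0, -0.043]]
[[0.011, -0.017, 0.001], [0.0, -0.0, -0.043]]
[[0.012, -0.017, -0.0], [0.0, -0.0, -0.043]]
```

Request:
{"name": "drive_tool", "arguments": {
  "motion": [
    [[-0.007,-0.019,0],[0,0,-0.043],0.01],
    [[-0.007,-0.02,0],[0,0,-0.043],0.01],
    [[-0.006,-0.02,0],[0,0,-0.043],0.01],
    [[-0.005,-0.02,0],[0,0,-0.043],0.01],
    [[-0.004,-0.021,0],[0,0,-0.043],0.01],
    [[-0.003,-0.02,0],[0,0,-0.043],0.01],
    [[-0.002,-0.021,0],[0,0,-0.043],0.01],
    [[-0.002,-0.021,0],[0,0,-0.043],0.01]
  ]
}}

```text
time: 22.83
tcp_pos: [0.5945, 0.0057, 0.0479]
tcp_rot: [-0.0, 1.0, -0.026, 0.0]
contact_force: [-0.3, 0.4, -0.2]
width: 0.0234
grasp_force: 34.9
```

Request:
{"name": "drive_tool", "arguments": {
  "motion": [
    [[0,-0.02,0],[0,0,-0.043],0.01],
    [[0,-0.021,0],[0,0,-0.043],0.01],
    [[0.002,-0.021,0],[0,0,-0.043],0.01],
    [[0.002,-0.02,0],[0,0,-0.043],0.01],
    [[0.003,-0.021,0.001],[0,0,-0.043],0.01],
    [[0.004,-0.02,0],[0,0,-0.043],0.01],
    [[0.005,-0.021,0],[0,0,-0.043],0.01],
    [[0.005,-0.02,0],[0,0,-0.043],0.01]
  ]
}}

```text
time: 23.5
tcp_pos: [0.5993, 0.1717, 0.0469]
tcp_rot: [-0.0, 0.989, 0.146, 0.0]
contact_force: [0.9, -0.5, -1.0]
width: 0.0231
grasp_force: 34.9
```

Request:
{"name": "drive_tool", "arguments": {
  "motion": [
    [[0.007,-0.019,0],[0,0,-0.043],0.01],
    [[0.007,-0.02,0.001],[0,0,-0.043],0.01],
    [[0.008,-0.019,0],[0,0,-0.043],0.01],
    [[0.009,-0.018,0],[0,0,-0.043],0.01],
    [[0.01,-0.019,0],[0,0,-0.043],0.01],
    [[0.011,-0.018,0],[0,0,-0.043],0.01],
    [[0.011,-0.017,0.001],[0,0,-0.043],0.01],
    [[0.012,-0.017,0],[0,0,-0.043],0.01]
  ]
}}

```text
time: 24.17
tcp_pos: [0.6041, 0.3372, 0.0446]
tcp_rot: [0.0, 0.95, 0.313, -0.0]
contact_force: [0.2, 0.7, -0.4]
width: 0.0231
grasp_force: 34.9
```

```bash
python3 -c "
from h import *
look('w13x','blue',.018)
look('w13','blue',.018)
look('w13','green',.018)
plan(.606,.336,-.014,36.5,1)"
```

```text
blue px [322. 217.] area 14954 xy [0.6139 0.3448] size [88.9 77.1] yaw 36.8
blue px [334. 221.] area 13964 xy [0.612  0.3409] size [95.2 75.6] yaw 36.5
green px [514. 343.] area 6406 xy [0.6146 0.1728] size [104.9  81.6] yaw 42.5
t 24.32 from [0.6041 0.3378 0.0447] psi 36.5 w 0.0235 F [-0.1 -0.  -1.3]
[[0.0, 0.003, 0.059], [0.0, -0.0, -0.0]]
```

View pics/w13.png

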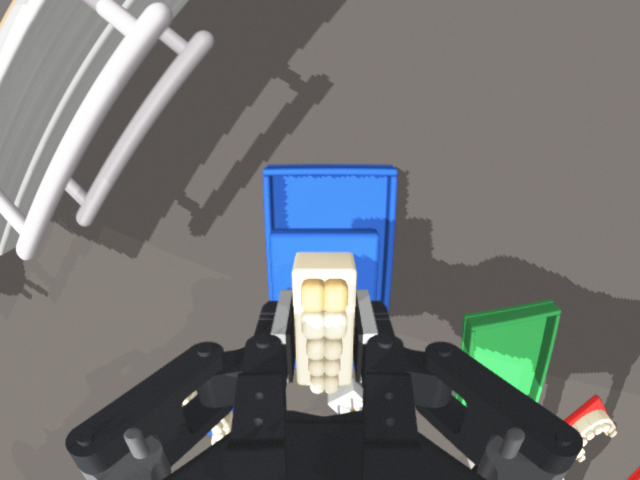

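The quad (325,320) is above the blue tray, whose middle is at column 330. I shift +2.5 mm in y and lower.

Request:
{"name": "drive_tool", "arguments": {
  "motion": [
    [[0.001,0.0015,0.005],[0,0,0],0.01],
    [[0,0.001,0.009],[0,0,0],0.01],
    [[0,0,0.01],[0,0,0],0.01],
    [[0,0,0.01],[0,0,0],0.01],
    [[0,0,0.01],[0,0,0],0.01],
    [[0,0,0.008],[0,0,0],0.01],
    [[0,0,0.005],[0,0,0],0.01],
    [[0,0,0.003],[0,0,0],0.01]
  ]
}}

```text
time: 24.98
tcp_pos: [0.6058, 0.3343, -0.0171]
tcp_rot: [0.0, 0.95, 0.312, -0.001]
contact_force: [0.9, 0.2, -1.4]
width: 0.0233
grasp_force: 34.9
```

Request:
{"name": "drive_tool", "arguments": {
  "motion": [
    [[0,0,0.0005],[0,0,0],0.01],
    [[0,0,0.0005],[0,0,0],0.01],
    [[0,0,0.0005],[0,0,0],0.01],
    [[0,0,0],[0,0,0],0.01],
    [[0,0,0],[0,0,0],0.01],
    [[0,0,0],[0,0,0],0.01],
    [[0,0,0],[0,0,0],0.01],
    [[0,0,0],[0,0,0],0.01]
  ]
}}

```text
time: 25.65
tcp_pos: [0.6068, 0.335, -0.0167]
tcp_rot: [-0.0, 0.95, 0.312, 0.0]
contact_force: [-0.2, 0.7, -2.0]
width: 0.0233
grasp_force: 34.9
```

Request:
{"name": "drive_tool", "arguments": {
  "motion": [
    [[0,0,0.001],[0,0,0],0.01],
    [[0,0,0.0005],[0,0,0],0.01],
    [[0,0,0.0005],[0,0,0],0.01],
    [[0,0,0.0005],[0,0,0],0.01],
    [[0,0,0.0005],[0,0,0],0.01],
    [[0,0,0],[0,0,0],0.01],
    [[0,0,0],[0,0,0],0.01],
    [[0,0,0],[0,0,0],0.01]
  ]
}}

```text
time: 26.32
tcp_pos: [0.6066, 0.3349, -0.02]
tcp_rot: [-0.0, 0.95, 0.312, -0.0]
contact_force: [0.4, -0.5, -1.5]
width: 0.0236
grasp_force: 34.9
```

Request:
{"name": "drive_tool", "arguments": {
  "motion": [
    [[0,0,0.0005],[0,0,0],0.01],
    [[0,0,0],[0,0,0],0.01],
    [[0,0,0],[0,0,0],0.01],
    [[0,0,0],[0,0,0],0.01],
    [[0,0,0],[0,0,0],0.01],
    [[0,0,0],[0,0,0],0.01],
    [[0,0,0],[0,0,0],0.01],
    [[0,0,0],[0,0,0],0.01]
  ]
}}

```text
time: 26.98
tcp_pos: [0.6067, 0.3349, -0.02]
tcp_rot: [0.0, 0.95, 0.312, 0.0]
contact_force: [-2.9, -0.6, 5.3]
width: 0.0229
grasp_force: 35.8
```

Request:
{"name": "drive_tool", "arguments": {
  "motion": [
    [[0,0,0],[0,0,0],0.034],
    [[0,0,0],[0,0,0],0.034],
    [[0,0,0],[0,0,0],0.034],
    [[0,0,-0.004],[0,0,0],0.034],
    [[0,0,-0.008],[0,0,0],0.034],
    [[0,0,-0.016],[0,0,0],0.034],
    [[0,0,-0.025],[0,0,0],0.05],
    [[0,0,-0.025],[0,0,0],0.05]
  ]
}}

```text
time: 27.65
tcp_pos: [0.606, 0.3345, 0.0579]
tcp_rot: [0.0, 0.95, 0.312, -0.001]
contact_force: [0.3, 0.5, 1.5]
width: 0.0503
grasp_force: 0.0
```

```bash
python3 -c "
from h import *
plan(.437,.158,.055,49.2,8)"
```

```text
t 27.65 from [0.606  0.3345 0.0579] psi 36.4 w 0.0503 F [0.3 0.5 1.5]
[[-0.03, 0.005, 0.0], [-0.0, 0.0, -0.028]]
[[-0.03, 0.005, 0.001], [-0.0, 0.0, -0.028]]
[[-0.031, 0.003, 0.0], [-0.0, 0.0, -0.028]]
[[-0.03, 0.003, 0.001], [-0.0, 0.0, -0.028]]
[[-0.031, 0.002, 0.0], [-0.0, 0.0, -0.028]]
[[-0.03, 0.001, 0.0], [-0.0, 0.0, -0.028]]
[[-0.031, -0.0, 0.001], [-0.0, 0.0, -0.028]]
[[-0.03, -0.001, 0.0], [-0.0, 0.0, -0.028]]
```

Request:
{"name": "drive_tool", "arguments": {
  "motion": [
    [[-0.03,0.005,0],[0,0,-0.028],0.05],
    [[-0.03,0.005,0.001],[0,0,-0.028],0.05],
    [[-0.031,0.003,0],[0,0,-0.028],0.05],
    [[-0.03,0.003,0.001],[0,0,-0.028],0.05],
    [[-0.031,0.002,0],[0,0,-0.028],0.05],
    [[-0.03,0.001,0],[0,0,-0.028],0.05],
    [[-0.031,0,0.001],[0,0,-0.028],0.05],
    [[-0.03,-0.001,0],[0,0,-0.028],0.05]
  ]
}}

```text
time: 28.32
tcp_pos: [0.4369, 0.1577, 0.0552]
tcp_rot: [0.0, 0.909, 0.417, 0.001]
contact_force: [0.1, -0.9, -0.3]
width: 0.0498
grasp_force: 0.0
```

```bash
python3 -c "
from h import *
look('w14x','green',.01)
look('w14','green',.01)
look('w14','green',.01)
plan(.437,.158,-.024,49.2,1)"
```

```text
green px [516.  77.] area 15479 xy [0.6093 0.1623] size [100.   84.2] yaw 42.7
green px [323. 242.] area 2683 xy [0.4356 0.1565] size [65.1 45. ] yaw 49.0
green px [523.  67.] area 14811 xy [0.613  0.1655] size [103.6  84.2] yaw 42.5
green px [327. 222.] area 3431 xy [0.4381 0.1593] size [69.4 45.1] yaw 48.6
green px [522.  69.] area 15012 xy [0.6139 0.1656] size [103.6  84.3] yaw 42.6
green px [326. 226.] area 3340 xy [0.4387 0.1593] size [69.1 45. ] yaw 48.6
t 28.47 from [0.4363 0.1575 0.0548] psi 49.1 w 0.0502 F [1.2 0.9 0.2]
[[0.001, 0.0, 0.079], [0.0, -0.0, -0.002]]
```

Request:
{"name": "drive_tool", "arguments": {
  "motion": [
    [[0.001,0,0.006],[0,0,0.005],0.05],
    [[0.001,0,0.009],[0,0,0],0.05],
    [[0,0,0.01],[0,0,0],0.05],
    [[0,0,0.01],[0,0,0],0.05],
    [[0,0,0.01],[0,0,0],0.05],
    [[0,0,0.009],[0,0,0],0.05],
    [[0,0,0.007],[0,0,0],0.05],
    [[0,0,0.004],[0,0,0],0.05]
  ]
}}

```text
time: 29.13
tcp_pos: [0.4379, 0.1599, -0.0122]
tcp_rot: [-0.0, 0.91, 0.414, -0.001]
contact_force: [-0.7, 0.2, 0.3]
width: 0.0502
grasp_force: 0.0
```

Request:
{"name": "drive_tool", "arguments": {
  "motion": [
    [[0,0,0.004],[0,0,0],0.05],
    [[0,0,0.003],[0,0,0],0.05],
    [[0,0,0.003],[0,0,0],0.05],
    [[0,0,0.002],[0,0,0],0.05],
    [[0,0,0],[0,0,0],0.05],
    [[0,0,0],[0,0,0],0.05],
    [[0,0,0],[0,0,0],0.05],
    [[0,0,0],[0,0,0],0.05]
  ]
}}

```text
time: 29.8
tcp_pos: [0.4393, 0.1602, -0.0221]
tcp_rot: [0.0, 0.91, 0.414, 0.0]
contact_force: [0.0, 1.1, -0.2]
width: 0.0501
grasp_force: 0.0
```

Request:
{"name": "drive_tool", "arguments": {
  "motion": [
    [[0,0,0.001],[0,0,0],0.04],
    [[0,0,0.001],[0,0,0],0.03],
    [[0,0,0],[0,0,0],0.01],
    [[0,0,0],[0,0,0],0.01],
    [[0,0,0],[0,0,0],0.01],
    [[0,0,0],[0,0,0],0.01],
    [[0,0,0],[0,0,0],0.01],
    [[0,0,0],[0,0,0],0.01]
  ]
}}

```text
time: 30.47
tcp_pos: [0.4394, 0.1603, -0.0241]
tcp_rot: [0.0, 0.91, 0.414, 0.0]
contact_force: [0.3, 0.3, 4.7]
width: 0.0234
grasp_force: 35.9
```

Request:
{"name": "drive_tool", "arguments": {
  "motion": [
    [[0,0,-0.003],[0,0,0],0.01],
    [[0,0,-0.006],[0,0,0],0.01],
    [[0,0,-0.01],[0,0,0],0.01],
    [[0,0,-0.013],[0,0,0],0.01],
    [[0,0,-0.013],[0,0,0],0.01],
    [[0,0,-0.012],[0,0,0],0.01],
    [[0,0,-0.009],[0,0,0],0.01],
    [[0,0,-0.006],[0,0,0],0.01]
  ]
}}

```text
time: 31.13
tcp_pos: [0.4397, 0.1603, 0.0492]
tcp_rot: [0.0, 0.91, 0.414, 0.001]
contact_force: [0.3, 0.2, -0.6]
width: 0.0231
grasp_force: 35.0
```

```bash
python3 -c "
from h import *
plan(.610,.164,.047,42.5,8)"
```

```text
t 31.13 from [0.4397 0.1603 0.0492] psi 48.9 w 0.0231 F [ 0.3  0.2 -0.6]
[[0.014, 0.016, 0.0], [0.0, -0.0, 0.014]]
[[0.015, 0.015, 0.001], [0.0, -0.0, 0.014]]
[[0.015, 0.016, -0.0], [0.0, -0.0, 0.014]]
[[0.015, 0.015, 0.0], [0.0, -0.0, 0.014]]
[[0.015, 0.015, 0.001], [0.0, -0.0, 0.014]]
[[0.015, 0.014, -0.0], [0.0, -0.0, 0.014]]
[[0.016, 0.015, 0.0], [0.0, -0.0, 0.014]]
[[0.016, 0.014, 0.001], [0.0, -0.0, 0.014]]
```

Request:
{"name": "drive_tool", "arguments": {
  "motion": [
    [[0.014,0.016,0],[0,0,0.014],0.01],
    [[0.015,0.015,0.001],[0,0,0.014],0.01],
    [[0.015,0.016,0],[0,0,0.014],0.01],
    [[0.015,0.015,0],[0,0,0.014],0.01],
    [[0.015,0.015,0.001],[0,0,0.014],0.01],
    [[0.015,0.014,0],[0,0,0.014],0.01],
    [[0.016,0.015,0],[0,0,0.014],0.01],
    [[0.016,0.014,0.001],[0,0,0.014],0.01]
  ]
}}

```text
time: 31.8
tcp_pos: [0.6102, 0.164, 0.0444]
tcp_rot: [-0.0, 0.932, 0.362, -0.0]
contact_force: [-0.1, -0.5, -0.5]
width: 0.0233
grasp_force: 35.0
```

```bash
python3 -c "
from h import *
look('w15x','green',.018)
look('w15','green',.018)
plan(.610,.164,-.014,42.5,1)"
```

```text
green px [326. 220.] area 13753 xy [0.6198 0.1706] size [84.8 74.2] yaw 41.7
green px [316. 225.] area 13093 xy [0.617  0.1706] size [87.5 75.2] yaw 42.6
t 31.90 from [0.6127 0.1641 0.0448] psi 42.4 w 0.0235 F [-0.5 -0.2 -0.4]
[[-0.002, -0.002, 0.059], [0.001, -0.002, -0.001]]
```

View pics/w15.png

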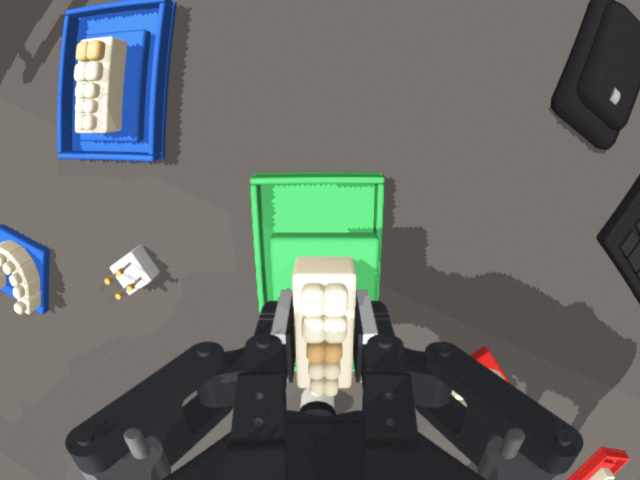

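Blue is well placed at (105,85). The green quad (325,320) is above the green tray, whose middle is at column 317. I shift −3 mm in y and −2 mm in x and lower.

Request:
{"name": "drive_tool", "arguments": {
  "motion": [
    [[-0.001,-0.0015,0.005],[0,0,0],0.01],
    [[-0.001,-0.0015,0.009],[0,0,0],0.01],
    [[0,0,0.01],[0,0,0],0.01],
    [[0,0,0.01],[0,0,0],0.01],
    [[0,0,0.01],[0,0,0],0.01],
    [[0,0,0.008],[0,0,0],0.01],
    [[0,0,0.005],[0,0,0],0.01],
    [[0,0,0.003],[0,0,0],0.01]
  ]
}}

```text
time: 32.57
tcp_pos: [0.605, 0.1648, -0.0169]
tcp_rot: [-0.0, 0.932, 0.362, -0.001]
contact_force: [-0.2, 0.2, -0.1]
width: 0.0233
grasp_force: 35.0
```

Request:
{"name": "drive_tool", "arguments": {
  "motion": [
    [[0,0,0.0005],[0,0,0],0.01],
    [[0,0,0.0005],[0,0,0],0.01],
    [[0,0,0.0005],[0,0,0],0.01],
    [[0,0,0],[0,0,0],0.01],
    [[0,0,0],[0,0,0],0.01],
    [[0,0,0],[0,0,0],0.01],
    [[0,0,0],[0,0,0],0.01],
    [[0,0,0],[0,0,0],0.01]
  ]
}}

```text
time: 33.23
tcp_pos: [0.6061, 0.165, -0.0167]
tcp_rot: [0.0, 0.932, 0.362, 0.0]
contact_force: [0.9, -0.2, -1.9]
width: 0.0237
grasp_force: 35.0
```

Request:
{"name": "drive_tool", "arguments": {
  "motion": [
    [[0,0,0.001],[0,0,0],0.01],
    [[0,0,0.0005],[0,0,0],0.01],
    [[0,0,0.0005],[0,0,0],0.01],
    [[0,0,0.0005],[0,0,0],0.01],
    [[0,0,0.0005],[0,0,0],0.01],
    [[0,0,0],[0,0,0],0.01],
    [[0,0,0],[0,0,0],0.01],
    [[0,0,0],[0,0,0],0.01]
  ]
}}

```text
time: 33.9
tcp_pos: [0.6059, 0.165, -0.02]
tcp_rot: [-0.0, 0.932, 0.362, -0.0]
contact_force: [0.0, 0.6, -0.4]
width: 0.0235
grasp_force: 35.1
```

Request:
{"name": "drive_tool", "arguments": {
  "motion": [
    [[0,0,0.0005],[0,0,0],0.01],
    [[0,0,0],[0,0,0],0.01],
    [[0,0,0],[0,0,0],0.01],
    [[0,0,0],[0,0,0],0.01],
    [[0,0,0],[0,0,0],0.01],
    [[0,0,0],[0,0,0],0.01],
    [[0,0,0],[0,0,0],0.01],
    [[0,0,0],[0,0,0],0.01]
  ]
}}

```text
time: 34.57
tcp_pos: [0.606, 0.165, -0.0201]
tcp_rot: [0.0, 0.932, 0.362, 0.0]
contact_force: [-1.8, -1.0, 6.0]
width: 0.0233
grasp_force: 36.1
```

Contact. I release, rise and back away to see the whole scene.

Request:
{"name": "drive_tool", "arguments": {
  "motion": [
    [[0,0,0],[0,0,0],0.034],
    [[0,0,0],[0,0,0],0.034],
    [[0,0,0],[0,0,0],0.034],
    [[0,0,-0.004],[0,0,0],0.034],
    [[0,0,-0.008],[0,0,0],0.034],
    [[0,0,-0.016],[0,0,0],0.034],
    [[0,0,-0.03],[0,0,0],0.05],
    [[0,0,-0.035],[0,0,0],0.05]
  ]
}}

```text
time: 35.23
tcp_pos: [0.6038, 0.1645, 0.0716]
tcp_rot: [-0.0, 0.932, 0.362, -0.002]
contact_force: [-0.4, -0.2, 0.2]
width: 0.0498
grasp_force: 0.0
```

Request:
{"name": "drive_tool", "arguments": {
  "motion": [
    [[-0.02,0,-0.025],[0,0,0],0.05],
    [[-0.025,0,-0.025],[0,0,0],0.05],
    [[-0.025,0,-0.025],[0,0,0],0.05],
    [[-0.025,0,-0.02],[0,0,0],0.05],
    [[-0.025,0,-0.02],[0,0,0],0.05],
    [[-0.02,0,-0.01],[0,0,0],0.05],
    [[0,0,0],[0,0,0],0.05],
    [[0,0,0],[0,0,0],0.05]
  ]
}}

```text
time: 35.9
tcp_pos: [0.5034, 0.0701, 0.1994]
tcp_rot: [0.0, 0.932, 0.362, 0.002]
contact_force: [0.2, 0.1, -0.4]
width: 0.0499
grasp_force: 0.0
```

```bash
python3 -c "
from h import *
from cell import cams
w=cams.get_image('wrist')['img'];s=cams.get_image('scene')['img']
cv2.imwrite('pics/end.png',cv2.resize(np.hstack([s,w])[:,:,::-1],(800,300)))
t=cams.get_image('scene')['img']; cv2.imwrite('pics/end2.png',cv2.resize(t[110:480,130:500,::-1],(600,600)))
"
```

```text
(no output)
```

View pics/end2.png

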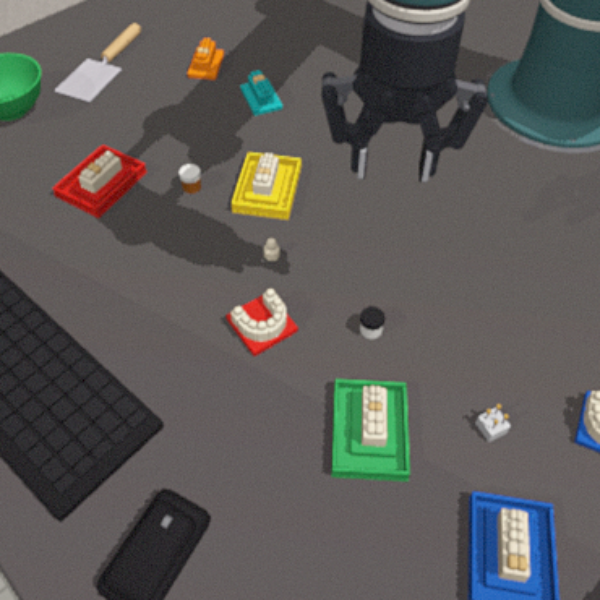

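All four quads lie flat in their trays: red (100,178), yellow (266,185), green (372,427), blue (513,545). The jaws are untouched, the gripper is clear, and I hand in.

```bash
python3 -c "
from cell import hand_in
print(hand_in())"
```

```text
the job is handed in; nothing more can be done
None
```

All four quadrant models were set down upright and flat in the trays of their own colour, the two jaw models were left where they were, and the job was handed in at about 36 s of the 96 s allowed; no verdict came back.

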